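# Move thin-glass sample vials from a sloped rack to the cold tub

### The arm

A 6-joint arm with a two-finger parallel gripper is mounted at the origin on the work surface. World frame = base frame: x ahead of the robot, y to its left, z up, the work surface at z = 0. Lengths are in m, angles in rad, forces in N, time in s.
With the tool pointing down it reaches from about 0.35 to 0.775 m from the base axis. Payload 7.3 kg.
Tool frame: the origin (TCP) lies at the very end of the fingers, on their centre line; the grasp point (between the pads) lies 19 mm behind it; z points along the fingers, y is the line along which they close (so a half turn about z gives the same grasp; the last joint's range is limited). The gripper opens to 92 mm and grips with 3 to 60 N. Pads are 19 mm wide; open, the fingers measure 130 mm over their backs; the gripper's body (75 mm by 190 mm) begins 47 mm behind the grasp point.
Start: joints at [1.063, 0.342, 1.524, -0, 1.275, -0.146], TCP at [0.186, 0.491, 0.227] pointing down, gripper open.
Joint ranges: [-2.53, 2.53], [-0.77, 2.02], [0.04, 2.7], [-1, 4.14], [0.28, 2.66], [-3.11, 3.11]. Speed limits (rad/s): [2.57, 2.57, 3.14, 3.14, 3.14, 3.14].

### API

Orientations are given as [roll, pitch, yaw] about the fixed x, y, z axes, in that order (R = Rz(yaw) Ry(pitch) Rx(roll)).
In Python, from cell import observe, read_camera, get_calibration, hand_in, search_frame gives the robot as it stands.
- The arm moves only by the tool step_arm, never from a script. Its argument "commands" is a list of rows, each an object with "translation": the shift along the tool's x, y, z in mm, a list of three; "roll": the turn about the tool's z in rad. In form: [{"translation": [x, y, z], "roll": roll}, ...]. A call has 1 to 20 rows; each row shifts and turns the commanded pose from where the row before left it, along the tool's axes as they then stand; what a row does not reach is not made up. A row lasts 1/12 s, in which the tool goes at most 41.7 mm and 7.16 degrees, less where a joint would pass 70% of its speed; a pose out of reach is approached as far as the arm can. A call is refused whole if a number of a shift passes 41.7 or a number of a turn 0.125, either way. A call with a gripper value outside its range is refused whole. "fingers" is the opening, from 0 (shut) to 1 (fully open), set as the call begins (left out, the last holds). The fingers move at their own pace and stop on an object; "grip_force" is the grip in N (left out, the last holds). Time passes only in rows, so rows that do not move let the fingers close. It gives the time, the measured TCP pose, the force, the opening and the grip force at its end, in the units of the state.
- observe(): the state, without advancing time (a new reading comes with each control period).
- read_camera(name): name is "scene" or "side" or "wrist"; returns the picture (384x512x3 uint8, red, green, blue); there is no depth.
- get_calibration(name): a dict with "camera_matrix" (3x3 intrinsics, pixels), "world_from_camera" (4x4, takes a point from camera to world coordinates). Camera axes: x right, y up, looking along -z (the intrinsics and any distortion apply to the point x, -y, -z); pixel columns grow to the right and rows downward; lengths in m; the calibration is good to about 2 mm. A picture is of the moment at which its call begins: read the wrist's pose just before it. get_calibration takes no time and is no camera call; for the wrist camera it gives the pose at the moment of the call.
- hand_in(): hands the job in; it is judged then, once.
Trained networks look in the newest picture that a camera, given by its name, has taken for a name from the list of things; names that differ only in an ending like _2 or _b are one class to them, and where a whole thing is asked for, a point or a joint stands for the part that bears it (a point fixed in the world has none). Each returns a list of dicts, best first, with "confidence" (0 to 1); they miss things now and then, are a little off and sometimes report something else, mostly with a low value. They report only what shows in the picture. A call takes as long as a camera call. They do not tell look-alikes from the thing itself.
- search_frame(camera, name): "at" ([x, y, z] in m, in world coordinates, good to about 4 mm: the middle of the surface that is visible of it).
The state is a dict: "time": time; "qpos": joint angles; "qvel": joint speeds; "joint_efforts": joint torques, N m; "tool_pos": TCP position; "tool_rot": TCP orientation; "contact_force": force on the tool from outside, world axes, zero at the start; "torque": the same for the moment, N m; "opening": finger opening in m; "grip_force": force on a finger pad.
Only numpy, scipy, OpenCV 4.12 (cv2) and the standard library are available. Lean on these libraries where they do the work, as an engineer would, in place of code of your own. Each camera call takes 0.05 s, during which the arm holds its last target. There are 200 camera calls.

### The job

Move the two violet-capped glass vials from the sloped rack into the two free cells of the blue tub, the ones with a green pad on the floor: one in each cell, standing upright on the pad. The glass is thin, so pinch them lightly (no more than about 30 newtons of grip), do not wrench them in their sloping sockets, and set them down softly instead of dropping or knocking them. Leave the other vials and everything else where they are.

Things in the scene. Friction and masses are not known exactly. Their poses are not given: they have to be found in the camera images.
- vial_a: violet-capped glass sample vial, a plain cylinder 36 mm across and 92 mm tall over its cap, about 0.11 kg, paper band round the middle of the glass; origin at the centre of its underside, z axis along the vial towards the cap. Starts in a socket of the sloped rack, leaning about 26 degrees from vertical towards the robot side, its lowest 30 mm inside. Thin glass
- vial_b: violet-capped glass sample vial, a plain cylinder 36 mm across and 92 mm tall over its cap, about 0.11 kg, paper band round the middle of the glass; origin at the centre of its underside, z axis along the vial towards the cap. Starts in a socket of the sloped rack, leaning about 26 degrees from vertical towards the robot side, its lowest 30 mm inside. Thin glass
- vial_y: yellow-capped glass sample vial, a plain cylinder 36 mm across and 92 mm tall over its cap, about 0.11 kg, paper band round the middle of the glass; origin at the centre of its underside, z axis along the vial towards the cap. Sits in the third socket of the rack; to be left alone
- vial_w1: white-capped glass sample vial, a plain cylinder 36 mm across and 92 mm tall over its cap, about 0.11 kg, paper band round the middle of the glass; origin at the centre of its underside, z axis along the vial towards the cap. Stands upright in a cell of the tub; to be left alone
- vial_w2: white-capped glass sample vial, a plain cylinder 36 mm across and 92 mm tall over its cap, about 0.11 kg, paper band round the middle of the glass; origin at the centre of its underside, z axis along the vial towards the cap. Stands upright in a cell of the tub; to be left alone
- vial_w3: white-capped glass sample vial, a plain cylinder 36 mm across and 92 mm tall over its cap, about 0.11 kg, paper band round the middle of the glass; origin at the centre of its underside, z axis along the vial towards the cap. Stands upright in a cell of the tub; to be left alone
- pad_a: thin green pad, 54 x 54 x 3 mm, fixed on the floor of one of the two free cells of the tub; origin at the centre of its underside (the vial stands 3 mm above it)
- pad_b: thin green pad, 54 x 54 x 3 mm, fixed on the floor of one of the two free cells of the tub; origin at the centre of its underside (the vial stands 3 mm above it)
- tub: blue open divided tub, 132 (x) x 196 (y) x 45 mm high, fixed to the bench, walls and dividers 4 mm thick and all 45 mm high, 2 (x) by 3 (y) cells each 60 mm square inside at 64 mm spacing, floor 4 mm thick; its six cells hold two green pads, three white-capped vials and a cold pack, in any arrangement; origin at the centre of its underside, z up
- rack: sloped aluminium rack fixed to the bench: a block 250 mm long (y), 70 mm wide, up to 68 mm high at the rear, with three round sockets 39 mm across, 30 mm deep, at y = -85, 0, 85 mm; socket axes lean 22 degrees from vertical towards the rack's -x. Origin at bench height in front of the block, a little in front of the caps; the block's middle is at x = 58 mm
- coldpack: pale blue cold pack, 44 x 44 x 34 mm, loose in a cell of the tub; origin under its centre; to be left alone
- cup: clear plastic cup, 84 mm across the rim, 75 mm high, standing loose on the bench; origin under its centre; to be left alone
- marker: black marker pen with blue cap, 130 mm long (along its x), 14 mm thick, lying on the bench; origin under its middle; to be left alone
Things that resemble listed ones, but are neither listed nor needed, are in the scene too. What is shaped like the vial_a but orange is not meant.

How it is judged:
By the outcome, as a careful person would: the job done as asked, in the order asked, and still so for the second after the job is handed in, with the robot touching nothing.
It also fails if it takes over 67 s, if anything falls off the work surface, if the arm or the gripper's body presses on something with over 40 N, if the wrist force passes 120 N, or if a joint passes its speed limit or range.

## Working session

There is one attempt and no reset: what is moved stays moved. The work goes in short steps, Python scripts to look and compute and a tool call to move; the robot and the scene stay as the last step left them, time stands still between calls to the robot, and variables do not carry over. Pictures are saved under pics/ and viewed, at most 10 in all, crops included, and the job is handed in when it is done.

Besides the shell and the picture viewer there is one more tool, called after "Request:" in YAML: its name, and indented under it one key for each argument. step_arm: Moves the arm, as the interface text tells. Its arguments: {"type":"object","properties":{"commands":{"type":"array"},"fingers":{"type":"number"},"grip_force":{"type":"number"}},"required":["commands"]}

```bash
mkdir -p pics; cat > h.py <<'E'
import numpy as np, cv2
from cell import *
from scipy.spatial.transform import Rotation as R
def save(cam,fn,im=None):
    im=read_camera(cam) if im is None else im
    cv2.imwrite(fn,im[:,:,::-1]); return im
def proj(cal,p):
    K=np.array(cal["camera_matrix"]);T=np.linalg.inv(np.array(cal["world_from_camera"]))
    c=T[:3,:3]@np.array(p)+T[:3,3]; q=K@np.array([c[0],-c[1],-c[2]]); return q[:2]/q[2]
def ray(cal,uv):
    K=np.array(cal["camera_matrix"]);T=np.array(cal["world_from_camera"])
    d=np.linalg.inv(K)@np.array([*uv,1.]); d=T[:3,:3]@np.array([d[0],-d[1],-d[2]]); return T[:3,3],d
def atz(cal,uv,z):
    o,d=ray(cal,uv); return o+d*(z-o[2])/d[2]
E
python3 - <<'E'
from h import *
np.set_printoptions(precision=3,suppress=True)
ims=[save(c,f"pics/{c}0.png") for c in("scene","side")]
print(observe())
for c in("scene","side"):
    cal=get_calibration(c)
    print(c,np.array(cal["world_from_camera"])[:3,3])
    for n in("vial_a","vial_y","vial_w1","pad_a","tub","rack","coldpack"):
        for d in search_frame(c,n): print(n,np.round(d["at"],3),round(d["confidence"],2),proj(cal,d["at"]).round())
cv2.imwrite("pics/both.png",cv2.resize(np.vstack(ims),(800,1200))[:,:,::-1])
E
```

```text
{'time': 0.1, 'qpos': array([ 1.063,  0.343,  1.525, -0.   ,  1.275, -0.146]), 'qvel': array([-0.001, -0.002, -0.002,  0.001, -0.002,  0.   ]), 'joint_efforts': array([  0.002, -43.2  , -24.47 ,   0.072,   0.053,  -0.   ]), 'tool_pos': array([0.186, 0.491, 0.226]), 'tool_rot': array([-3.14, -0.  ,  2.78]), 'contact_force': array([ 0.183,  0.022, -0.063]), 'torque': array([-0.007,  0.015,  0.039]), 'grip_force': 0.0, 'opening': 0.09186541755579405}
scene [1.032 0.427 0.862]
vial_a [0.587 0.413 0.034] 0.78 [388. 275.]
vial_a [0.633 0.193 0.093] 0.77 [307. 216.]
vial_a [0.634 0.277 0.095] 0.71 [335. 238.]
vial_a [0.631 0.108 0.096] 0.65 [282. 193.]
vial_y [0.587 0.413 0.034] 0.78 [388. 275.]
vial_y [0.633 0.193 0.093] 0.77 [307. 216.]
vial_y [0.634 0.277 0.095] 0.71 [335. 238.]
vial_y [0.631 0.108 0.096] 0.65 [282. 193.]
vial_w1 [ 0.569 -0.116  0.076] 0.77 [240. 138.]
vial_w1 [ 0.532 -0.241  0.076] 0.64 [220. 109.]
pad_a [ 0.607 -0.201  0.042] 0.64 [211. 137.]
pad_a [ 0.581 -0.275  0.002] 0.51 [204. 129.]
pad_a [ 0.616 -0.153  0.007] 0.45 [221. 155.]
tub [ 0.581 -0.17   0.032] 0.59 [225
[... 334 characters left out ...]
69 [302. 289.]
vial_y [0.619 0.264 0.099] 0.84 [219. 135.]
vial_y [0.618 0.174 0.099] 0.84 [235. 155.]
vial_y [0.618 0.09  0.095] 0.72 [251. 176.]
vial_y [0.577 0.396 0.032] 0.7 [187. 131.]
vial_y [ 0.575 -0.213  0.036] 0.69 [302. 289.]
vial_w1 [ 0.55  -0.133  0.086] 0.97 [273. 254.]
vial_w1 [ 0.532 -0.195  0.086] 0.84 [281. 279.]
vial_w1 [ 0.518 -0.257  0.083] 0.55 [292. 306.]
vial_w1 [ 0.597 -0.208  0.038] 0.44 [310. 283.]
pad_a [ 0.589 -0.259  0.004] 0.75 [319. 311.]
pad_a [ 0.624 -0.136  0.009] 0.54 [301. 262.]
pad_a [ 0.532 -0.2    0.083] 0.45 [282. 281.]
tub [ 0.571 -0.216  0.032] 0.56 [301. 292.]
rack [0.637 0.148 0.027] 0.7 [247. 178.]
coldpack [ 0.595 -0.204  0.039] 0.82 [308. 281.]
```

View pics/scene0.png

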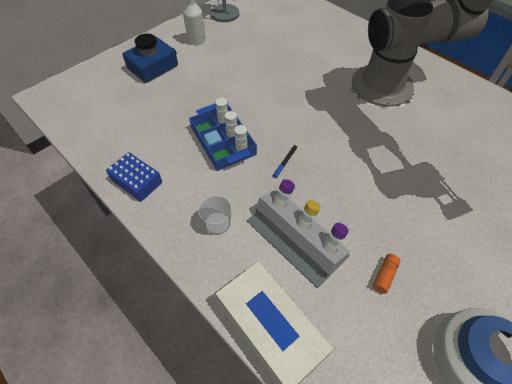

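View pics/side0.png

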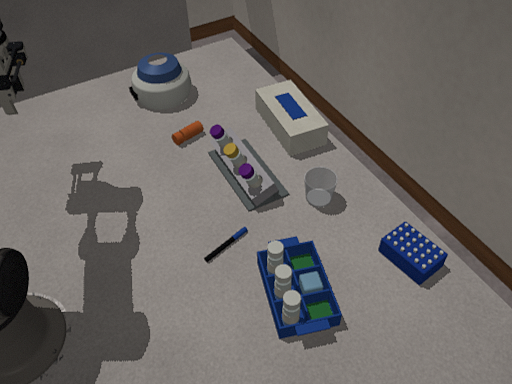

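The scene picture shows violet caps at about (287,187) and (340,231), with the yellow cap between them at (312,208). An orange look-alike lies at (388,275). The three white vials fill the tub's robot-side column. The green pads are at about (204,128) and (221,154), with the cold pack between them. My choice is the two outer rack vials with violet caps. Next I'll triangulate them and check them in a crop.

```bash
cat >> h.py <<'E'
def blobs(im,lo,hi,amin=25):
    m=cv2.inRange(cv2.cvtColor(im,cv2.COLOR_RGB2HSV),lo,hi)
    n,_,st,ce=cv2.connectedComponentsWithStats(m)
    return [(ce[i].round(1),int(st[i,4]),st[i,:4]) for i in range(1,n) if st[i,4]>=amin]
def tri(rays):
    A=np.zeros((3,3));b=np.zeros(3)
    for o,d in rays:
        d=d/np.linalg.norm(d);P=np.eye(3)-np.outer(d,d);A+=P;b+=P@o
    p=np.linalg.solve(A,b); return p,[np.linalg.norm(np.cross(p-o,d/np.linalg.norm(d))) for o,d in rays]
E
python3 - <<'E'
from h import *
np.set_printoptions(precision=4,suppress=True)
S=cv2.imread("pics/scene0.png")[:,:,::-1].copy();D=cv2.imread("pics/side0.png")[:,:,::-1].copy()
cs,cd=get_calibration("scene"),get_calibration("side")
for n,lo,hi in(("violet",(125,80,40),(160,255,255)),("yellow",(18,120,90),(32,255,255)),("green",(45,100,40),(80,255,255))):
    a=blobs(S,lo,hi);b=blobs(D,lo,hi)
    print(n,[(x[0],x[1]) for x in a],[(x[0],x[1]) for x in b])
    if n!="green":
        for x in a:
            for y in b:
                p,e=tri([ray(cs,x[0]),ray(cd,y[0])])
                if max(e)<.008: print(p,e)
    else:
        print([atz(cs,x[0],.007) for x in a],[atz(cd,x[0],.007) for x in b])
c=np.hstack([cv2.resize(S[165:290,250:410],(400,312),interpolation=2),cv2.resize(D[110:210,160:288],(400,312),interpolation=2)])
t=np.hstack([cv2.resize(S[90:175,175:265],(400,288),interpolation=2),cv2.resize(D[230:340,240:350],(400,288),interpolation=2)])
cv2.imwrite("pics/crop1.png",np.vstack([c,t])[:,:,::-1])
E
```

```text
violet [(array([286.8, 186.2]), 161), (array([339.4, 230.5]), 198)] [(array([216.4, 131.3]), 143), (array([245.7, 170.5]), 176)]
[0.6121 0.1045 0.1047] [np.float64(0.00023973481156115432), np.float64(0.0002397348115615057)]
[0.616  0.2741 0.1043] [np.float64(6.514569817972547e-05), np.float64(6.514569817986497e-05)]
yellow [(array([311.9, 207.4]), 172)] [(array([229.3, 148.6]), 118)]
[0.6141 0.1909 0.1076] [np.float64(0.001921125577404565), np.float64(0.0019211255774047068)]
green [(array([203.8, 126.3]), 83), (array([221. , 153.9]), 99)] [(array([301.4, 261.1]), 254), (array([318.8, 309.3]), 337)]
[array([ 0.5767, -0.2785,  0.007 ]), array([ 0.6125, -0.1551,  0.007 ])] [array([ 0.6258, -0.1343,  0.007 ]), array([ 0.59  , -0.2577,  0.007 ])]
```

View pics/crop1.png

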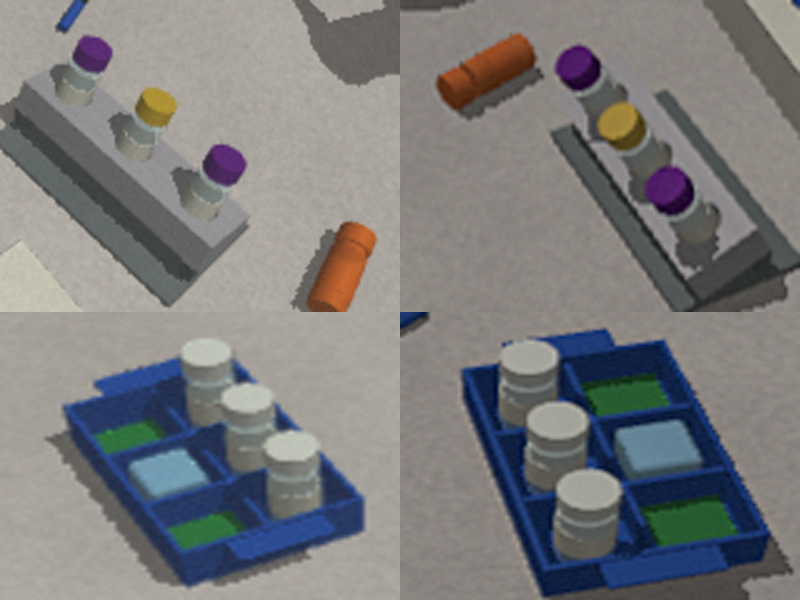

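The crop confirms the choice: violet caps in the two outer sockets, yellow in the middle, orange lying loose. Both green pads are in the far (+x) column. The triangulated caps are 170 mm apart, which matches 2×85. Now I'll move in for a wrist view.

Request:
step_arm:
  commands:
    - {"translation": [0,0,0],"roll": -0.12}
    - {"translation": [0,0,0],"roll": -0.12}
    - {"translation": [0,0,0],"roll": -0.12}
    - {"translation": [-29,-21,-2],"roll": 0}
    - {"translation": [-29,-21,-2],"roll": 0}
    - {"translation": [-29,-21,-2],"roll": 0}
    - {"translation": [-29,-21,-2],"roll": 0}
    - {"translation": [-29,-21,-2],"roll": 0}
    - {"translation": [-29,-21,-2],"roll": 0}
    - {"translation": [-29,-21,-2],"roll": 0}
    - {"translation": [-29,-21,-2],"roll": 0}
    - {"translation": [-29,-21,-2],"roll": 0}
    - {"translation": [-29,-21,-2],"roll": 0}
    - {"translation": [-29,-21,-2],"roll": 0}
    - {"translation": [-29,-21,-2],"roll": 0}
    - {"translation": [0,0,0],"roll": 0}
    - {"translation": [0,0,0],"roll": 0}
  fingers: 0.68
  grip_force: 10

```text
time: 2.22
tool_pos: [0.5344, 0.2371, 0.2502]
tool_rot: [-3.142, -0.001, 3.137]
contact_force: [-0.2, 0.8, -0.5]
opening: 0.0621
grip_force: 0.0
```

```bash
python3 - <<'E'
from h import *
np.set_printoptions(precision=4,suppress=True)
cal=get_calibration("wrist");im=save("wrist","pics/w1.png")
T=np.array(cal["world_from_camera"]);print(T,cal["camera_matrix"])
o=observe();print(o["tool_pos"],o["tool_rot"],o["qpos"],o["opening"])
for n,lo,hi in(("violet",(125,80,40),(160,255,255)),("yellow",(18,120,90),(32,255,255))):
    print(n,[(b,atz(cal,b[0],.108)) for b in blobs(im,lo,hi)])
E
```

```text
[[ 0.0044 -0.9571 -0.2897  0.4569]
 [ 1.      0.0041  0.0018  0.2364]
 [-0.0005 -0.2897  0.9571  0.4091]
 [ 0.      0.      0.      1.    ]] [[309.866    0.     257.6175]
 [  0.     309.866  193.85  ]
 [  0.       0.       1.    ]]
[0.5333 0.2381 0.2503] [ 3.1414 -0.0011  3.1384] [ 0.2884  0.4366  1.313   0.0005  1.393  -1.2793] 0.06254501703800161
violet [((array([138.9, 240.9]), 231, array([121, 236,  35,  17], dtype=int32)), array([0.5998, 0.1092, 0.108 ])), ((array([293. , 254.5]), 898, array([276, 238,  35,  34], dtype=int32)), array([0.6165, 0.2737, 0.108 ]))]
yellow [((array([215. , 253.3]), 776, array([202, 237,  29,  34], dtype=int32)), array([0.6148, 0.1896, 0.108 ])), ((array([135.2, 289.2]), 211, array([132, 265,   9,  47], dtype=int32)), array([0.659 , 0.0982, 0.108 ]))]
```

View pics/w1.png

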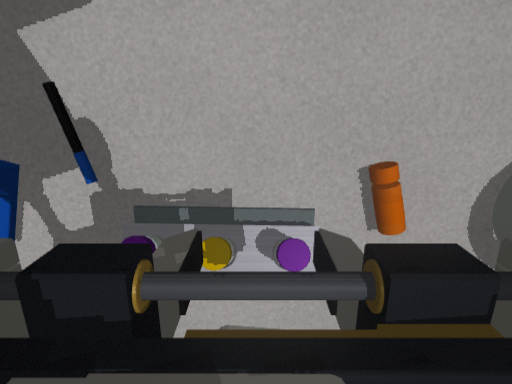

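The wrist picture shows the violet cap end-on at (293,254), giving y≈0.274 and agreeing with the triangulation, and the yellow cap at (215,253). I'll approach the vial at y=0.274 with its grasp point at x≈0.626, z≈0.088.

Request:
step_arm:
  commands:
    - {"translation": [-23,9,0],"roll": 0}
    - {"translation": [-23,9,0],"roll": 0}
    - {"translation": [-23,9,0],"roll": 0}
    - {"translation": [-23,9,0],"roll": 0}
    - {"translation": [0,0,30],"roll": 0}
    - {"translation": [0,0,30],"roll": 0}
    - {"translation": [0,0,30],"roll": 0}
    - {"translation": [0,0,30],"roll": 0}
    - {"translation": [0,0,20],"roll": 0}
    - {"translation": [0,0,15],"roll": 0}
    - {"translation": [0,0,15],"roll": 0}
    - {"translation": [0,0,11],"roll": 0}
    - {"translation": [0,0,10],"roll": 0}
    - {"translation": [0,0,0],"roll": 0}
    - {"translation": [0,0,0],"roll": 0}
    - {"translation": [0,0,0],"roll": 0}

```text
time: 3.6
tool_pos: [0.6259, 0.2747, 0.0608]
tool_rot: [3.141, 0.002, 3.14]
contact_force: [0.3, -0.7, 1.2]
opening: 0.0624
grip_force: 0.0
```

```bash
python3 - <<'E'
from h import *
np.set_printoptions(precision=4,suppress=True)
cal=get_calibration("wrist");im=save("wrist","pics/w2.png")
side=read_camera("side");sc=read_camera("scene")
o=observe();print(o["tool_pos"],o["tool_rot"],o["contact_force"])
print([(b,atz(cal,b[0],.110)) for b in blobs(im,(125,80,40),(160,255,255))])
# expected pixel of fingers' mid line vs vial
cv2.imwrite("pics/c2.png",np.hstack([im,cv2.resize(side[90:210,150:310],(512,384),interpolation=2)])[:,:,::-1][::1,:])
x=cv2.imread("pics/c2.png");cv2.imwrite("pics/c2.png",cv2.resize(x,(800,300)))
E
```

```text
[0.626  0.2744 0.0609] [3.1409 0.0018 3.1398] [-0.4717 -0.3111  0.2519]
[((array([258.2, 254.1]), 2814, array([214, 231,  89,  42], dtype=int32)), array([0.6061, 0.2738, 0.11  ])), ((array([258.2, 308.5]), 1201, array([221, 300,  75,  23], dtype=int32)), array([0.6313, 0.2738, 0.11  ]))]
```

View pics/c2.png

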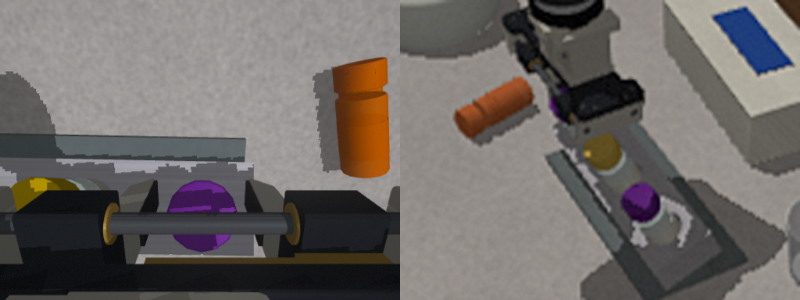

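The wrist picture shows the cap centred between the fingers (y 0.2738 against tool 0.2744). I'm raising 8 mm, then closing lightly.

Request:
step_arm:
  commands:
    - {"translation": [0,-0.6,-8],"roll": 0}
    - {"translation": [0,0,0],"roll": 0}
    - {"translation": [0,0,0],"roll": 0}

```text
time: 4.0
tool_pos: [0.6261, 0.2738, 0.069]
tool_rot: [3.141, 0.002, 3.14]
contact_force: [-0.9, 0.5, -0.2]
opening: 0.0624
grip_force: 0.0
```

Request:
step_arm:
  commands:
    - {"translation": [0,0,0],"roll": 0}
    - {"translation": [0,0,0],"roll": 0}
    - {"translation": [0,0,0],"roll": 0}
    - {"translation": [0,0,0],"roll": 0}
    - {"translation": [0,0,0],"roll": 0}
    - {"translation": [0,0,0],"roll": 0}
  fingers: 0.3
  grip_force: 10

```text
time: 4.5
tool_pos: [0.6254, 0.2737, 0.0676]
tool_rot: [3.142, -0.0, 3.14]
contact_force: [0.2, 0.2, -0.1]
opening: 0.0359
grip_force: 10.0
```

Request:
step_arm:
  commands:
    - {"translation": [1,0,-2.3],"roll": 0}
    - {"translation": [2,0,-4.6],"roll": 0}
    - {"translation": [2,0,-4.6],"roll": 0}
    - {"translation": [2,0,-4.6],"roll": 0}
    - {"translation": [2,0,-4.6],"roll": 0}
    - {"translation": [2,0,-4.6],"roll": 0}
    - {"translation": [2,0,-4.6],"roll": 0}
    - {"translation": [2,0,-4.6],"roll": 0}
    - {"translation": [2,0,-4.6],"roll": 0}
    - {"translation": [0,0,-15],"roll": 0}
    - {"translation": [0,0,-30],"roll": 0}
    - {"translation": [0,0,-30],"roll": 0}
    - {"translation": [0,0,-20],"roll": 0}
    - {"translation": [0,0,0],"roll": 0}

```text
time: 5.67
tool_pos: [0.6105, 0.2744, 0.2079]
tool_rot: [3.139, 0.009, 3.14]
contact_force: [0.1, 1.0, 0.2]
opening: 0.0353
grip_force: 10.0
```

```bash
python3 - <<'E'
from h import *
o=observe();print(o["tool_pos"],o["opening"],o["grip_force"],o["torque"],o["contact_force"])
im=read_camera("side");s=read_camera("scene");w=read_camera("wrist")
c=get_calibration("side");c2=get_calibration("scene")
u,v=map(int,proj(c,o["tool_pos"]));a,b=map(int,proj(c2,o["tool_pos"]))
f=lambda i,u,v:cv2.resize(i[max(v-45,0):v+45,max(u-45,0):u+45],(260,300),interpolation=2)
cv2.imwrite("pics/c3.png",np.hstack([f(im,u,v),f(s,a,b),cv2.resize(w[180:360],(280,300))])[:,:,::-1])
E
```

```text
[0.61045513 0.2744206  0.20788127] 0.035349669247243455 9.985025972127914 [ 0.03207744 -0.04140448 -0.01983961] [0.05666983 1.01145349 0.24697983]
```

View pics/c3.png

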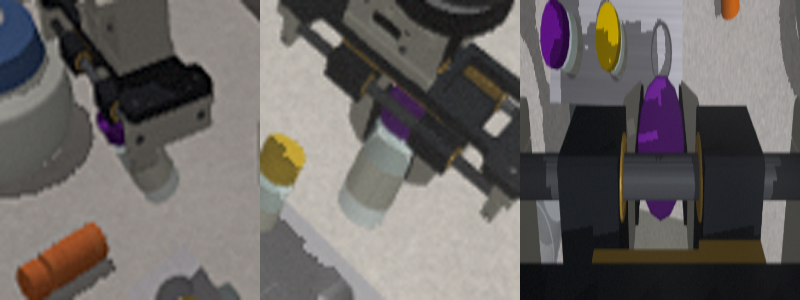

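The vial is out and held, still leaning about 24° in the pads. The fingers can't tilt, so I'll straighten it against the cell wall. First I need a tub view from the wrist.

Request:
step_arm:
  commands:
    - {"translation": [3,-20,-3],"roll": 0}
    - {"translation": [5,-36,-4],"roll": 0}
    - {"translation": [5,-36,-4],"roll": 0}
    - {"translation": [5,-36,-4],"roll": 0}
    - {"translation": [5,-36,-4],"roll": 0}
    - {"translation": [5,-36,-4],"roll": 0}
    - {"translation": [5,-36,-3],"roll": 0}
    - {"translation": [5,-36,-3],"roll": 0}
    - {"translation": [5,-36,-3],"roll": 0}
    - {"translation": [5,-36,-3],"roll": 0}
    - {"translation": [5,-36,-3],"roll": 0}
    - {"translation": [5,-36,-3],"roll": 0}
    - {"translation": [5,-36,-2],"roll": 0}
    - {"translation": [4,-22,0],"roll": 0}
    - {"translation": [0,0,0],"roll": 0.094}
    - {"translation": [0,0,0],"roll": 0.094}
    - {"translation": [0,0,0],"roll": 0.094}
    - {"translation": [0,0,0],"roll": 0}
    - {"translation": [0,0,0],"roll": 0}

```text
time: 7.4
tool_pos: [0.54, -0.1999, 0.2431]
tool_rot: [3.141, -0.003, 2.861]
contact_force: [0.5, -0.0, -0.6]
opening: 0.0356
grip_force: 10.0
```

```bash
python3 - <<'E'
from h import *
np.set_printoptions(precision=4,suppress=True)
cal=get_calibration("wrist");im=save("wrist","pics/w4.png")
o=observe();print(o["tool_pos"],o["tool_rot"],o["opening"])
# overlay of tub rim guess
th=-0.283;ux=np.array([np.cos(th),np.sin(th)]);uy=np.array([-np.sin(th),np.cos(th)])
m=np.array([.6065,-.2064]);c=m-.032*ux
v=im.copy()
for sx in(-66,0,66):
    for a,b in((-98,98),):
        p=[proj(cal,[*(c+sx/1e3*ux+t/1e3*uy),.045]) for t in(a,b)]
        cv2.line(v,*[tuple(int(q) for q in x) for x in p],(255,0,0),1)
for sy in(-98,-32,32,98):
    p=[proj(cal,[*(c+t/1e3*ux+sy/1e3*uy),.045]) for t in(-66,66)]
    cv2.line(v,*[tuple(int(q) for q in x) for x in p],(255,0,0),1)
print([(b,atz(cal,b[0],.007)) for b in blobs(im,(45,100,40),(80,255,255))])
cv2.imwrite("pics/w4o.png",cv2.resize(v,(800,600),interpolation=2)[:,:,::-1])
E
```

```text
[ 0.5401 -0.1999  0.2435] [ 3.141  -0.0023  2.8609] 0.03556954397096173
[((array([315.8, 211.4]), 1230, array([297, 195,  40,  33], dtype=int32)), array([ 0.6255, -0.1433,  0.007 ])), ((array([220.8, 211.4]), 1262, array([201, 196,  40,  32], dtype=int32)), array([ 0.5899, -0.267 ,  0.007 ]))]
```

View pics/w4o.png

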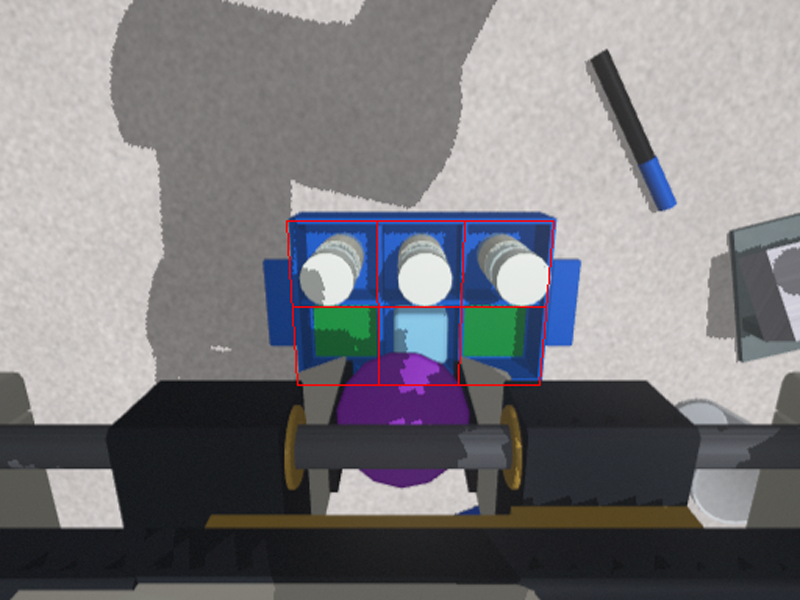

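```bash
python3 - <<'E'
from h import *
np.set_printoptions(precision=4,suppress=True)
cal=get_calibration("wrist");im=cv2.imread("pics/w4.png")[:,:,::-1]
th=-0.283;ux=np.array([np.cos(th),np.sin(th)]);uy=np.array([-np.sin(th),np.cos(th)])
m=np.array([.6065,-.2064]);c=m-.032*ux
loc=lambda uv,z:np.array([(atz(cal,uv,z)[:2]-c)@ux,(atz(cal,uv,z)[:2]-c)@uy])*1e3
print("pad +x edges",loc((317,228),.007),loc((221,227.5),.007),"exp 59")
print("pad2 y edges",loc((297,215),.007)[1],loc((337,215),.007)[1],"exp 37 91; pad1",loc((201,215),.007)[1],loc((241,215),.007)[1])
g=cv2.cvtColor(np.ascontiguousarray(im),cv2.COLOR_RGB2HSV)
for col in(247,292,250): print(col,[(r,*im[r,col]) for r in list(range(132,148))])
for col in(298,320,240): print(col,[(r,*im[r,col]) for r in list(range(184,200))])
for row in(150,):print([(k,*im[row,k]) for k in list(range(180,196))+list(range(345,362))])
E
```

```text
pad +x edges [57.404  69.0526] [ 57.0229 -63.2915] exp 59
pad2 y edges 40.72172705210735 95.16613661486531 exp 37 91; pad1 -89.9371507862378 -35.49727358743814
247 [(132, np.uint8(202), np.uint8(196), np.uint8(196)), (133, np.uint8(202), np.uint8(197), np.uint8(197)), (134, np.uint8(201), np.uint8(197), np.uint8(196)), (135, np.uint8(136), np.uint8(142), np.uint8(165)), (136, np.uint8(50), np.uint8(76), np.uint8(130)), (137, np.uint8(34), np.uint8(64), np.uint8(124)), (138, np.uint8(35), np.uint8(63), np.uint8(124)), (139, np.uint8(40), np.uint8(76), np.uint8(152)), (140, np.uint8(45), np.uint8(96), np.uint8(192)), (141, np.uint8(46), np.uint8(101), np.uint8(205)), (142, np.uint8(42), np.uint8(100), np.uint8(203)), (143, np.uint8(38), np.uint8(79), np.uint8(158)), (144, np.uint8(36), np.uint8(64), np.uint8(125)), (145, np.uint8(37), np.uint8(65), np.uint8(125)), (146, np.uint8(36), np.uint8(64), np.uint8(124)), (147, np.uint8(37), np.uint8(64), np.uint8(124))]
292 [(132, np.uint8(205), np.uint8(200), np.uint8(199)), (133, np.uint8(205), np.uint8(200), np.uint8(199)), (134, np.uint8(2
[... 4899 characters left out ...]
t8(46), np.uint8(60), np.uint8(96)), (349, np.uint8(45), np.uint8(58), np.uint8(95)), (350, np.uint8(46), np.uint8(58), np.uint8(95)), (351, np.uint8(45), np.uint8(58), np.uint8(95)), (352, np.uint8(56), np.uint8(102), np.uint8(198)), (353, np.uint8(55), np.uint8(106), np.uint8(206)), (354, np.uint8(55), np.uint8(105), np.uint8(205)), (355, np.uint8(149), np.uint8(167), np.uint8(207)), (356, np.uint8(204), np.uint8(202), np.uint8(204)), (357, np.uint8(203), np.uint8(199), np.uint8(197)), (358, np.uint8(201), np.uint8(196), np.uint8(196)), (359, np.uint8(202), np.uint8(198), np.uint8(197)), (360, np.uint8(204), np.uint8(199), np.uint8(198)), (361, np.uint8(208), np.uint8(203), np.uint8(202))]
```

The wrist picture shows the green pads at 800-scale pixels of about (345,330) and (494,330), and my rim overlay is within about 3 mm, shifted slightly to −x. I'll give the tool a half turn so the leaning cap points out over the outer wall, clear of the white vials. Then I'll right the vial against the rigid divider.

Request:
step_arm:
  commands:
    - {"translation": [0,0,0],"roll": 0.06}
    - {"translation": [0,0,0],"roll": 0.12}
    - {"translation": [0,0,0],"roll": 0.12}
    - {"translation": [0,0,0],"roll": 0.12}
    - {"translation": [0,0,0],"roll": 0.12}
    - {"translation": [0,0,0],"roll": 0.12}
    - {"translation": [0,0,0],"roll": 0.12}
    - {"translation": [0,0,0],"roll": 0.12}
    - {"translation": [0,0,0],"roll": 0.12}
    - {"translation": [0,0,0],"roll": 0.12}
    - {"translation": [0,0,0],"roll": 0.12}
    - {"translation": [0,0,0],"roll": 0.12}
    - {"translation": [0,0,0],"roll": 0.12}
    - {"translation": [0,0,0],"roll": 0.12}
    - {"translation": [0,0,0],"roll": 0.12}
    - {"translation": [0,0,0],"roll": 0.12}
    - {"translation": [0,0,0],"roll": 0.12}
    - {"translation": [0,0,0],"roll": 0.12}
    - {"translation": [0,0,0],"roll": 0.12}
    - {"translation": [0,0,0],"roll": 0.12}

```text
time: 9.12
tool_pos: [0.5404, -0.1999, 0.2442]
tool_rot: [-3.141, 0.0, 0.515]
contact_force: [-0.5, 0.1, -1.9]
opening: 0.0358
grip_force: 10.0
```

Request:
step_arm:
  commands:
    - {"translation": [0,0,0],"roll": 0.12}
    - {"translation": [0,0,0],"roll": 0.12}
    - {"translation": [0,0,0],"roll": 0.12}
    - {"translation": [0,0,0],"roll": 0.12}
    - {"translation": [0,0,0],"roll": 0.12}
    - {"translation": [0,0,0],"roll": 0.12}
    - {"translation": [0,0,0],"roll": 0.08}
    - {"translation": [20,-20,0],"roll": 0}
    - {"translation": [21,-20,0],"roll": 0}
    - {"translation": [21,-20,0],"roll": 0}
    - {"translation": [20,-19,0],"roll": 0}
    - {"translation": [0,0,0],"roll": 0}
    - {"translation": [0,0,30],"roll": 0}
    - {"translation": [0,0,30],"roll": 0}
    - {"translation": [0,0,30],"roll": 0}
    - {"translation": [0,0,20],"roll": 0}
    - {"translation": [0,0,10],"roll": 0}
    - {"translation": [0,0,0],"roll": 0}
    - {"translation": [0,0,0],"roll": 0}

```text
time: 10.7
tool_pos: [0.6415, -0.1473, 0.1252]
tool_rot: [-3.142, -0.0, -0.281]
contact_force: [0.1, 0.9, -0.4]
opening: 0.0358
grip_force: 10.0
```

```bash
cat >> h.py <<'E'
def tubpic(fn):
    im=read_camera("side");s=read_camera("scene");w=read_camera("wrist")
    cv2.imwrite(fn,np.hstack([cv2.resize(im[210:340,240:350],(270,320),interpolation=2),cv2.resize(s[70:180,180:275],(270,320),interpolation=2),cv2.resize(w[100:340],(260,320))])[:,:,::-1])
C=np.array([.6048,-.2033])
def local(o):
    th=-.2806;ux=np.array([np.cos(th),np.sin(th)]);uy=np.array([-ux[1],ux[0]])
    d=o["tool_pos"][:2]-C; return np.array([d@ux,d@uy,o["tool_pos"][2]])*1e3
E
python3 - <<'E'
from h import *
np.set_printoptions(precision=4,suppress=True)
o=observe();print(o["tool_pos"],o["tool_rot"],o["opening"],o["qpos"],"local",local(o))
tubpic("pics/c5.png")
E
```

```text
[ 0.6415 -0.1473  0.1252] [-3.1416 -0.0002 -0.2813] 0.03575580742178283 [-0.3421  0.6699  1.2584  0.      1.2131  1.51  ] local [ 19.7112  63.9659 125.227 ]
```

View pics/c5.png

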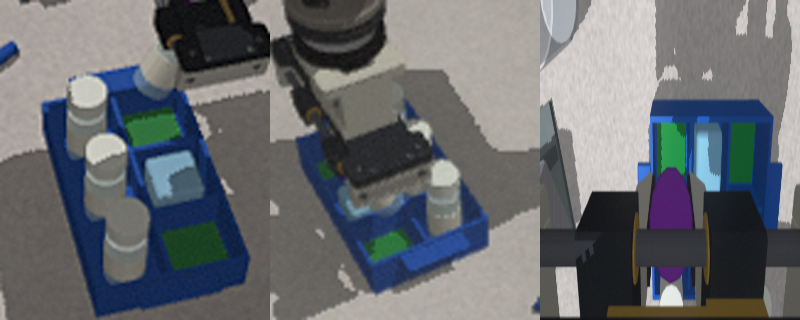

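The side view shows the leaning vial's foot over its cell, clear of everything. I'll lower it partway and right it against the divider with a lighter grip.

Request:
step_arm:
  commands:
    - {"translation": [0,0,12],"roll": 0}
    - {"translation": [0,0,12],"roll": 0}
    - {"translation": [0,0,12],"roll": 0}
    - {"translation": [0,0,10],"roll": 0}
    - {"translation": [0,0,6],"roll": 0}
    - {"translation": [0,0,0],"roll": 0}
    - {"translation": [0,0,0],"roll": 0}
  grip_force: 7

```text
time: 11.43
tool_pos: [0.6412, -0.1471, 0.0721]
tool_rot: [-3.141, 0.001, -0.282]
contact_force: [-0.4, -0.1, -0.7]
opening: 0.0358
grip_force: 7.0
```

Request:
step_arm:
  commands:
    - {"translation": [-2,0,0],"roll": 0}
    - {"translation": [-2,0,0],"roll": 0}
    - {"translation": [-2,0,0],"roll": 0}
    - {"translation": [-2,0,0],"roll": 0}
    - {"translation": [-2,0,0],"roll": 0}
    - {"translation": [-2,0,0],"roll": 0}
    - {"translation": [-2,0,0],"roll": 0}
    - {"translation": [-2,0,0],"roll": 0}

```text
time: 12.1
tool_pos: [0.6269, -0.1431, 0.0735]
tool_rot: [3.141, -0.003, -0.282]
contact_force: [3.7, -0.4, 1.9]
opening: 0.036
grip_force: 7.0
```

```bash
python3 - <<'E'
from h import *
np.set_printoptions(precision=3,suppress=True)
o=observe();print("local",local(o),o["contact_force"],o["torque"],o["opening"],o["grip_force"])
tubpic("pics/c6.png")
E
```

```text
local [ 4.547 63.965 73.54 ] [ 3.746 -0.409  1.878] [-0.294 -0.472  0.042] 0.03601640596383351 6.9989631325006485
```

View pics/c6.png

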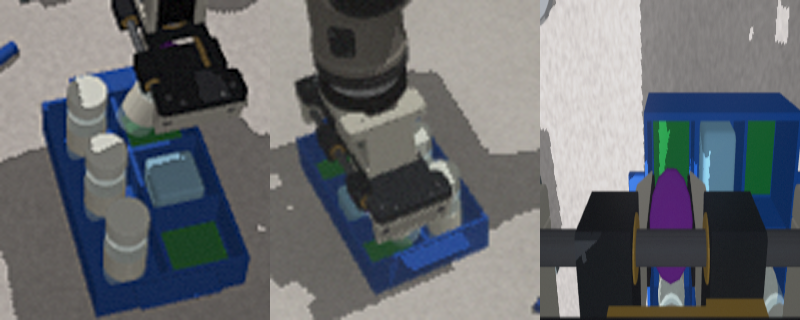

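Contact with the divider has started at about 4 N. I'll ease the grip and continue.

Request:
step_arm:
  commands:
    - {"translation": [-2,0,0],"roll": 0}
    - {"translation": [-2,0,0],"roll": 0}
    - {"translation": [-2,0,0],"roll": 0}
    - {"translation": [-2,0,0],"roll": 0}
    - {"translation": [0,0,0],"roll": 0}
  grip_force: 5

```text
time: 12.67
tool_pos: [0.6192, -0.1408, 0.0741]
tool_rot: [3.141, -0.003, -0.282]
contact_force: [3.8, -0.1, 5.0]
opening: 0.0361
grip_force: 5.0
```

Request:
step_arm:
  commands:
    - {"translation": [-1.5,0,0],"roll": 0}
    - {"translation": [-1.5,0,0],"roll": 0}
    - {"translation": [-1.5,0,0],"roll": 0}
    - {"translation": [-1.5,0,0],"roll": 0}
    - {"translation": [0,0,0],"roll": 0}

```text
time: 13.08
tool_pos: [0.6135, -0.1391, 0.0741]
tool_rot: [3.141, -0.003, -0.282]
contact_force: [3.6, -1.9, 5.7]
opening: 0.0358
grip_force: 5.0
```

Request:
step_arm:
  commands:
    - {"translation": [0,0,-1.5],"roll": 0}
    - {"translation": [0,0,-1.5],"roll": 0}
    - {"translation": [0,0,0],"roll": 0}

```text
time: 13.33
tool_pos: [0.6114, -0.1384, 0.0752]
tool_rot: [-3.141, 0.003, -0.282]
contact_force: [1.1, -1.0, -1.8]
opening: 0.036
grip_force: 5.0
```

```bash
python3 - <<'E'
from h import *
np.set_printoptions(precision=3,suppress=True)
F=[]
for k in range(6):
    im=read_camera(["side","scene"][k%2]);o=observe();F.append(o["contact_force"])
    cv2.imwrite(f"pics/n{k%2}.png",im[:,:,::-1])
print("local",local(o),np.mean(F,0),o["torque"],o["opening"])
E
```

```text
local [-10.796  64.155  75.392] [-0.093  0.111 -1.138] [-0.049  0.212 -0.011] 0.03566327727771613
```

```bash
python3 - <<'E'
from h import *
o=observe();p=o["tool_pos"]
out=[]
for c,f in(("side","pics/n0.png"),("scene","pics/n1.png")):
    im=cv2.imread(f);cal=get_calibration(c);k=6
    u,v=map(int,proj(cal,[p[0],p[1],.05]));x0,y0=u-33,v-40
    z=cv2.resize(im[y0:y0+80,x0:x0+66],None,fx=k,fy=k,interpolation=2)
    zb=p[2]+.019-.068
    for zz in(zb,zb+.092):
        q=[((proj(cal,[p[0]+.018*np.cos(a),p[1]+.018*np.sin(a),zz])-[x0,y0]+.5)*k).astype(int) for a in np.linspace(0,6.283,30)]
        cv2.polylines(z,[np.array(q)],True,(0,0,255),1)
    out.append(z)
cv2.imwrite("pics/c7.png",np.hstack(out))
E
```

```text
(no output)
```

View pics/c7.png

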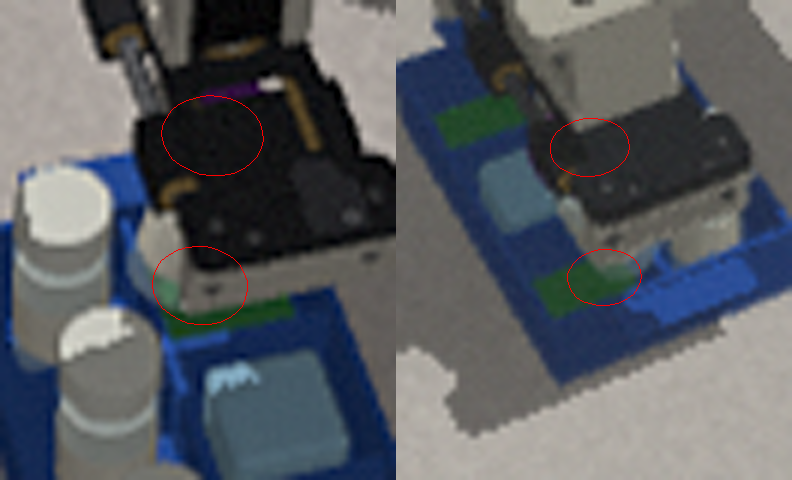

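The crops show the vial's foot inside the cell, matching the upright outline, with force readings down to the vial's weight. That was my last permitted view, so from here I go by numbers. I'll centre it in the cell and lower it softly.

Request:
step_arm:
  commands:
    - {"translation": [3,0,0],"roll": 0}
    - {"translation": [4,0,0],"roll": 0}
    - {"translation": [3,0,0],"roll": 0}
    - {"translation": [0,0,0],"roll": 0}
    - {"translation": [0,0,4],"roll": 0}
    - {"translation": [0,0,4],"roll": 0}
    - {"translation": [0,0,3],"roll": 0}
    - {"translation": [0,0,0],"roll": 0}

```text
time: 14.3
tool_pos: [0.6214, -0.1413, 0.0636]
tool_rot: [-3.141, 0.002, -0.282]
contact_force: [0.2, -0.0, -1.9]
opening: 0.0359
grip_force: 5.0
```

Request:
step_arm:
  commands:
    - {"translation": [0,0,1],"roll": 0}
    - {"translation": [0,0,1],"roll": 0}
    - {"translation": [0,0,1],"roll": 0}
    - {"translation": [0,0,0],"roll": 0}

```text
time: 14.63
tool_pos: [0.6221, -0.1416, 0.0617]
tool_rot: [-3.141, 0.0, -0.282]
contact_force: [0.1, 0.1, -1.5]
opening: 0.0356
grip_force: 5.0
```

Request:
step_arm:
  commands:
    - {"translation": [0,0,1],"roll": 0}
    - {"translation": [0,0,1],"roll": 0}
    - {"translation": [0,0,1],"roll": 0}
    - {"translation": [0,0,0],"roll": 0}

```text
time: 14.97
tool_pos: [0.622, -0.1416, 0.0586]
tool_rot: [-3.141, 0.0, -0.282]
contact_force: [-0.3, 0.1, -1.6]
opening: 0.0359
grip_force: 5.0
```

Request:
step_arm:
  commands:
    - {"translation": [0,0,1],"roll": 0}
    - {"translation": [0,0,1],"roll": 0}
    - {"translation": [0,0,1],"roll": 0}
    - {"translation": [0,0,0],"roll": 0}

```text
time: 15.3
tool_pos: [0.622, -0.1415, 0.0555]
tool_rot: [-3.141, 0.0, -0.282]
contact_force: [0.1, -0.0, -1.2]
opening: 0.0358
grip_force: 5.0
```

Request:
step_arm:
  commands:
    - {"translation": [0,0,1],"roll": 0}
    - {"translation": [0,0,1],"roll": 0}
    - {"translation": [0,0,0],"roll": 0}

```text
time: 15.55
tool_pos: [0.622, -0.1415, 0.0536]
tool_rot: [-3.141, 0.0, -0.282]
contact_force: [-0.6, 0.1, -2.4]
opening: 0.036
grip_force: 5.0
```

Request:
step_arm:
  commands:
    - {"translation": [0,0,1],"roll": 0}
    - {"translation": [0,0,1],"roll": 0}
    - {"translation": [0,0,0],"roll": 0}

```text
time: 15.8
tool_pos: [0.622, -0.1415, 0.0516]
tool_rot: [-3.141, 0.0, -0.282]
contact_force: [-0.0, -0.2, -1.4]
opening: 0.0361
grip_force: 5.0
```

Request:
step_arm:
  commands:
    - {"translation": [0,0,1],"roll": 0}
    - {"translation": [0,0,1],"roll": 0}
    - {"translation": [0,0,0],"roll": 0}

```text
time: 16.05
tool_pos: [0.6224, -0.1416, 0.0503]
tool_rot: [-3.142, -0.001, -0.282]
contact_force: [-1.3, -0.2, 1.5]
opening: 0.0359
grip_force: 5.0
```

```bash
python3 - <<'E'
from h import *
np.set_printoptions(precision=3,suppress=True)
F=[]
for k in range(4):
    im=read_camera(["side","scene"][k%2]);o=observe();F.append([*o["contact_force"],*o["torque"]])
    cv2.imwrite(f"pics/n{k%2}.png",im[:,:,::-1])
print("local",local(o),np.mean(F,0))
w=save("wrist","pics/w8.png");cal=get_calibration("wrist")
for b in blobs(w,(125,80,40),(160,255,255)): print(b, atz(cal,b[0],.1))
s=cv2.imread("pics/n0.png")[:,:,::-1]; print([(b) for b in blobs(np.ascontiguousarray(s),(125,80,40),(160,255,255),8)], proj(get_calibration("side"),[*o["tool_pos"][:2],.1]))
E
```

```text
local [-0.147 64.1   50.281] [-0.674 -0.16   2.998  0.011  0.273  0.031]
(array([257.7, 251.2]), 3343, array([213, 224,  91,  48], dtype=int32)) [ 0.644 -0.149  0.1  ]
(array([257.7, 306.3]), 813, array([224, 300,  68,  17], dtype=int32)) [ 0.62  -0.142  0.1  ]
[(array([245.9, 170.9]), 175, array([238, 164,  16,  15], dtype=int32)), (array([307.2, 234.5]), 21, array([302, 233,  11,   4], dtype=int32))] [304.233 239.384]
```

```bash
python3 - <<'E'
from h import *
cal=get_calibration("wrist");o=observe();p=o["tool_pos"];g=np.array([p[0],p[1],p[2]+.019])
th=-.2806;ux=np.array([np.cos(th),np.sin(th),0]);uy=np.array([-ux[1],ux[0],0]);zz=np.array([0,0,1.])
for h in(56,60,64,68):
  for t in(0,5,10,15,20,26):
    a=np.radians(t);ax=np.cos(a)*zz+np.sin(a)*ux;ex=np.cos(a)*ux-np.sin(a)*zz
    q=np.array([proj(cal,g+ax*(k-h)/1e3+.018*(np.cos(f)*ex+np.sin(f)*uy)) for k in(72,92) for f in np.linspace(0,6.28,60)])
    top=q[60:]
    low=min((g+ax*(-h)/1e3+.018*(np.cos(f)*ex))[2] for f in(0,np.pi))
    print(h,t,"minrow %.0f width %.0f topdisc rows %.0f-%.0f"%(q[:,1].min(),np.ptp(q[:,0]),top[:,1].min(),top[:,1].max()),"low z %.4f"%low)
w=cv2.imread("pics/w8.png")[:,:,::-1]
print([tuple(int(x) for x in w[r,257]) for r in range(216,330,4)])
E
```

```text
56 0 minrow 246 width 91 topdisc rows 270-348 low z 0.0132
56 5 minrow 242 width 92 topdisc rows 261-344 low z 0.0119
56 10 minrow 238 width 92 topdisc rows 251-339 low z 0.0110
56 15 minrow 234 width 92 topdisc rows 242-334 low z 0.0105
56 20 minrow 231 width 92 topdisc rows 234-327 low z 0.0105
56 26 minrow 224 width 92 topdisc rows 224-319 low z 0.0110
60 0 minrow 242 width 88 topdisc rows 265-340 low z 0.0092
60 5 minrow 239 width 89 topdisc rows 256-337 low z 0.0079
60 10 minrow 236 width 89 topdisc rows 248-333 low z 0.0070
60 15 minrow 233 width 89 topdisc rows 241-329 low z 0.0066
60 20 minrow 230 width 89 topdisc rows 233-324 low z 0.0067
60 26 minrow 225 width 89 topdisc rows 225-316 low z 0.0074
64 0 minrow 239 width 86 topdisc rows 260-334 low z 0.0052
64 5 minrow 236 width 86 topdisc rows 253-331 low z 0.0039
64 10 minrow 234 width 86 topdisc rows 245-328 low z 0.0031
64 15 minrow 231 width 86 topdisc rows 239-324 low z 0.0028
64 20 minrow 230 width 86 topdisc rows 232-320 low z 0.0029
64 26 minrow 225 width 86 topdisc rows 225-314 low z 0.0038
68 0 minrow 235 width 83 topdisc rows 255-327 low z 0.0012
68 5 minrow 233 width 84 topdisc rows 249-325 low z -0.0001
68 10 minrow 232 width 84 topdisc rows 243-323 low z -0.0008
68 15 minrow 230 width 84 topdisc rows 237-320 low z -0.0011
68 20 minrow 229 width 84 topdisc rows 232-317 low z -0.0008
68 26 minrow 226 width 84 topdisc rows 226-312 low z 0.0002
[(135, 135, 127), (124, 133, 131), (70, 42, 91), (58, 23, 80), (87, 36, 117), (88, 36, 117), (86, 33, 116), (87, 36, 116), (85, 32, 115), (86, 32, 115), (84, 30, 114), (84, 30, 116), (83, 29, 113), (82, 27, 113), (51, 45, 57), (54, 54, 59), (56, 56, 61), (58, 60, 66), (59, 61, 67), (58, 59, 65), (58, 59, 64), (70, 36, 94), (79, 26, 109), (79, 25, 108), (78, 27, 108), (76, 27, 105), (128, 136, 134), (128, 135, 133), (128, 136, 134)]
```

```bash
cat > fit.py <<'E'
from h import *
from scipy.optimize import differential_evolution as DE
def fit(im,cal,p,yaw,zoff=.019):
    g=np.array([p[0],p[1],p[2]+zoff]);ux=np.array([np.cos(yaw),np.sin(yaw),0]);uy=np.array([-ux[1],ux[0],0]);zz=np.array([0,0,1.])
    hsv=cv2.cvtColor(np.ascontiguousarray(im),cv2.COLOR_RGB2HSV)
    m=cv2.inRange(hsv,(125,80,30),(160,255,255))>0
    roi=np.zeros_like(m);roi[200:264,190:330]=1;roi[303:345,225:292]=1
    F=np.linspace(0,2*np.pi,48)
    def rend(x):
        dx,h,t,hc=x;a=np.radians(t);ax=np.cos(a)*zz+np.sin(a)*ux;ex=np.cos(a)*ux-np.sin(a)*zz;c=g+ux*dx/1e3
        q=np.array([proj(cal,c+ax*(k-h)/1e3+.018*(np.cos(f)*ex+np.sin(f)*uy)) for k in(92-hc,92) for f in F],np.float32)
        M=np.zeros(m.shape,np.uint8)
        cv2.fillConvexPoly(M,np.round(cv2.convexHull(q)*8).astype(np.int32),1,shift=3)
        return M>0
    cost=lambda x:float(np.sum((rend(x)!=m)&roi))
    return cost
E
python3 - <<'E'
from fit import *
cal=get_calibration("wrist");o=observe()
w8=cv2.imread("pics/w8.png")[:,:,::-1];w2=cv2.imread("pics/w2.png")[:,:,::-1]
for r in(w8,w2): print([(k,*[int(x) for x in r[k,250]]) for k in range(222,246,2)])
c8=fit(w8,cal,o["tool_pos"],-.2806)
# w2 camera: same mount, tool at recorded pose
def pose(p,e):
    T=np.eye(4);T[:3,:3]=R.from_euler("xyz",e).as_matrix();T[:3,3]=p;return T
W=np.array(cal["world_from_camera"]);X=np.linalg.inv(pose(o["tool_pos"],o["tool_rot"]))@W
p2=np.array([.626,.2744,.0609]);cal2=dict(cal);cal2["world_from_camera"]=pose(p2,[3.1409,.0018,3.1398])@X
c2=fit(w2,cal2,p2,np.pi)
for n,c in(("w2",c2),("w8",c8)):
    for hc in(16,20,24):
        r=DE(lambda x:c([*x,hc]),[(-12,15),(45,75),(-5,35)],maxiter=25,popsize=8,seed=1,polish=False);print(n,hc,r.x.round(1),r.fun)
    for t in(0,8,16,24):
        r=DE(lambda x:c([x[0],x[1],t,20]),[(-12,15),(45,75)],maxiter=20,popsize=8,seed=1,polish=False);print(n,"t",t,r.x.round(1),r.fun)
E
```

```text
[(222, 145, 154, 154), (224, 62, 32, 82), (226, 57, 24, 79), (228, 59, 25, 81), (230, 78, 29, 106), (232, 86, 35, 117), (234, 87, 33, 116), (236, 88, 35, 118), (238, 87, 36, 118), (240, 86, 33, 117), (242, 87, 34, 116), (244, 87, 35, 116)]
[(222, 94, 94, 98), (224, 90, 90, 96), (226, 89, 88, 94), (228, 93, 92, 98), (230, 79, 72, 87), (232, 85, 31, 117), (234, 99, 37, 134), (236, 101, 37, 135), (238, 101, 35, 135), (240, 101, 33, 135), (242, 101, 37, 136), (244, 62, 26, 83)]
w2 16 [ 7.2 64.4 -4.3] 229.0
w2 20 [-0.8 61.7 22.5] 239.0
w2 24 [-1.1 62.4 22.9] 239.0
w2 t 0 [ 1.8 69.8] 293.0
w2 t 8 [ 1.2 68.6] 304.0
w2 t 16 [ 0.9 64.4] 279.0
w2 t 24 [-1.2 60.4] 249.0
w8 16 [10.2 63.6 -3.1] 204.0
w8 20 [ 3.2 62.4 18.9] 219.0
w8 24 [ 3.2 62.9 18.5] 210.0
w8 t 0 [ 5.8 68.2] 252.0
w8 t 8 [ 5.1 66.8] 240.0
w8 t 16 [ 3.9 63.9] 209.0
w8 t 24 [ 1.6 59.2] 223.0
```

The wrist fit says the vial is still about 17° off vertical with a grip height of about 62 mm, so on the first push its foot was at rim height rather than inside the cell. It's now well inside, so I'll lift it just off the pad and right it against the divider face.

Request:
step_arm:
  commands:
    - {"translation": [0,0,-3],"roll": 0}
    - {"translation": [0,0,-3],"roll": 0}
    - {"translation": [0,0,0],"roll": 0}
    - {"translation": [-1.5,0,0],"roll": 0}
    - {"translation": [-1.5,0,0],"roll": 0}
    - {"translation": [-1.5,0,0],"roll": 0}
    - {"translation": [-1.5,0,0],"roll": 0}
    - {"translation": [0,0,0],"roll": 0}

```text
time: 16.97
tool_pos: [0.6165, -0.14, 0.0561]
tool_rot: [-3.142, -0.001, -0.282]
contact_force: [3.4, -0.6, 0.4]
opening: 0.0359
grip_force: 5.0
```

Request:
step_arm:
  commands:
    - {"translation": [-1.5,0,0],"roll": 0}
    - {"translation": [-1.5,0,0],"roll": 0}
    - {"translation": [-1.5,0,0],"roll": 0}
    - {"translation": [0,0,0],"roll": 0}

```text
time: 17.3
tool_pos: [0.6117, -0.1385, 0.0558]
tool_rot: [-3.141, 0.0, -0.282]
contact_force: [2.3, -0.2, 0.3]
opening: 0.0359
grip_force: 5.0
```

```bash
cat >> fit.py <<'E'
def check(name,yaw=-.2806):
    cal=get_calibration("wrist");o=observe();w=save("wrist",f"pics/{name}.png")
    c=fit(w,cal,o["tool_pos"],yaw)
    for t in range(-4,28,4):
        r=DE(lambda x:c([x[0],x[1],t,21]),[(-12,15),(45,75)],maxiter=20,popsize=8,seed=1,polish=False);print("t",t,r.x.round(1),r.fun)
    col=w[200:264,250].astype(int);pur=(col[:,2]-col[:,1]>40);i=np.where(pur)[0]
    if len(i): top=i[0]; d=[k for k in i if col[k,2]>105]; print("cap from row",200+top,"bright from",200+d[0] if d else None)
    print("local",local(o).round(1),o["contact_force"].round(2),o["opening"].round(4))
E
python3 -c "
from fit import *
check('w9')"
```

```text
t -4 [ 6.1 66. ] 211.0
t 0 [ 5.  66.6] 215.0
t 4 [ 4.3 66.2] 210.0
t 8 [ 4. 65.] 215.0
t 12 [ 3.3 63.8] 221.0
t 16 [ 2.9 61.9] 228.0
t 20 [ 2.1 58.6] 237.0
t 24 [ 0.3 57.7] 271.0
cap from row 227 bright from 238Traceback (most recent call last):
  File "<string>", line 3, in <module>
    check('w9')
    ~~~~~^^^^^^
  File "fit.py", line 24, in check
    print("local",local(o).round(1),o["contact_force"].round(2),o["opening"].round(4))
                                                                ^^^^^^^^^^^^^^^^^^
AttributeError: 'float' object has no attribute 'round'
```

Request:
step_arm:
  commands:
    - {"translation": [-1.5,0,0],"roll": 0}
    - {"translation": [-1.5,0,0],"roll": 0}
    - {"translation": [-1.5,0,0],"roll": 0}
    - {"translation": [-1.5,0,0],"roll": 0}
    - {"translation": [0,0,0],"roll": 0}

```text
time: 17.77
tool_pos: [0.6059, -0.1369, 0.0558]
tool_rot: [-3.141, 0.0, -0.282]
contact_force: [1.4, -1.5, -0.3]
opening: 0.0356
grip_force: 5.0
```

```bash
sed -i 's/,o\["opening"\].round(4)/,o["opening"]/' fit.py; python3 -c "
from fit import *
check('w10')"
```

```text
t -4 [ 5.3 65.8] 194.0
t 0 [ 4.  66.6] 198.0
t 4 [ 3.6 65.8] 198.0
t 8 [ 3. 65.] 198.0
t 12 [ 2.6 63.7] 206.0
t 16 [ 1.9 61.9] 214.0
t 20 [ 1.2 59. ] 218.0
t 24 [-0.5 57.3] 260.0
cap from row 228 bright from 244
local [-17.4  64.1  55.8] [ 1.37 -1.47 -0.26] 0.0356146222907759
```

Request:
step_arm:
  commands:
    - {"translation": [-1.5,0,0],"roll": 0}
    - {"translation": [-1.5,0,0],"roll": 0}
    - {"translation": [-1.5,0,0],"roll": 0}
    - {"translation": [0,0,0],"roll": 0}

```text
time: 18.15
tool_pos: [0.6018, -0.1357, 0.0559]
tool_rot: [-3.142, -0.0, -0.282]
contact_force: [2.2, 0.1, -0.4]
opening: 0.0358
grip_force: 5.0
```

```bash
python3 -c "
from fit import *
check('w11')" | tail -2
```

```text
cap from row 229 bright from 248
local [-21.6  64.1  55.9] [ 2.25  0.06 -0.44] 0.035826964115424305
```

Request:
step_arm:
  commands:
    - {"translation": [-1,0,0],"roll": 0}
    - {"translation": [-1,0,0],"roll": 0}
    - {"translation": [-1,0,0],"roll": 0}
    - {"translation": [0,0,0],"roll": 0}

```text
time: 18.53
tool_pos: [0.599, -0.1349, 0.0559]
tool_rot: [-3.142, -0.0, -0.282]
contact_force: [2.4, -1.5, 1.3]
opening: 0.0361
grip_force: 5.0
```

```bash
python3 -c "
from fit import *
check('w12')" | tail -2
```

```text
cap from row 229 bright from 229
local [-24.5  64.1  55.9] [ 2.38 -1.47  1.35] 0.036074091576675765
```

```bash
python3 - <<'E'
from h import *
for n in("w10","w11","w12"):
    w=cv2.imread(f"pics/{n}.png")[:,:,::-1].astype(int); print(n,[(r,*w[r,252]) for r in range(226,268,2)])
    print([(r,w[r,252,2]-w[r,252,1]) for r in range(300,346,3)])
E
```

```text
w10 [(226, np.int64(216), np.int64(227), np.int64(227)), (228, np.int64(66), np.int64(30), np.int64(90)), (230, np.int64(66), np.int64(31), np.int64(90)), (232, np.int64(67), np.int64(30), np.int64(90)), (234, np.int64(65), np.int64(28), np.int64(88)), (236, np.int64(66), np.int64(29), np.int64(91)), (238, np.int64(67), np.int64(30), np.int64(91)), (240, np.int64(67), np.int64(29), np.int64(91)), (242, np.int64(68), np.int64(30), np.int64(92)), (244, np.int64(80), np.int64(32), np.int64(109)), (246, np.int64(84), np.int64(33), np.int64(115)), (248, np.int64(81), np.int64(28), np.int64(111)), (250, np.int64(81), np.int64(28), np.int64(112)), (252, np.int64(81), np.int64(27), np.int64(111)), (254, np.int64(80), np.int64(27), np.int64(110)), (256, np.int64(81), np.int64(28), np.int64(110)), (258, np.int64(82), np.int64(27), np.int64(111)), (260, np.int64(81), np.int64(27), np.int64(111)), (262, np.int64(81), np.int64(28), np.int64(111)), (264, np.int64(81), np.int64(26), np.int64(111)), (266, np.int64(82), np.int64(28), np.int64(112))]
[(300, np.int64(59)), (303, np.int64(83)), (306, np
[... 2356 characters left out ...]
.int64(115)), (254, np.int64(82), np.int64(30), np.int64(113)), (256, np.int64(82), np.int64(32), np.int64(113)), (258, np.int64(82), np.int64(27), np.int64(111)), (260, np.int64(82), np.int64(29), np.int64(112)), (262, np.int64(81), np.int64(28), np.int64(112)), (264, np.int64(82), np.int64(28), np.int64(112)), (266, np.int64(82), np.int64(27), np.int64(112))]
[(300, np.int64(58)), (303, np.int64(84)), (306, np.int64(85)), (309, np.int64(86)), (312, np.int64(84)), (315, np.int64(84)), (318, np.int64(84)), (321, np.int64(83)), (324, np.int64(28)), (327, np.int64(-2)), (330, np.int64(-36)), (333, np.int64(-41)), (336, np.int64(-41)), (339, np.int64(4)), (342, np.int64(4)), (345, np.int64(2))]
```

```bash
cat > joint.py <<'E'
from fit import *
from scipy.optimize import least_squares
def obs(n):
    w=cv2.imread(f"pics/{n}.png")[:,:,::-1]; wi=w.astype(int);c=wi[:,252]
    m=cv2.inRange(cv2.cvtColor(np.ascontiguousarray(w),cv2.COLOR_RGB2HSV),(125,80,30),(160,255,255))>0
    p=(c[:,2]-c[:,1]>40);rows=np.where(p[205:345])[0]+205
    r1,r3=rows[0]-.5,rows[-1]+.5
    b=c[int(r1)+3:266,2]; s=np.where(b>b[0]+8)[0]; r2=int(r1)+3+s[0]-.5 if len(s) else np.nan
    roi=m[228:264]; wd=max(np.ptp(np.where(x)[0])+1 for x in roi if x.sum()>20)
    return np.array([r1,r2,r3,wd])
def model(cal,p,yaw,x):
    dx,h,t,hc=x;g=np.array([p[0],p[1],p[2]+.019]);ux=np.array([np.cos(yaw),np.sin(yaw),0]);uy=np.array([-ux[1],ux[0],0]);zz=np.array([0,0,1.])
    a=np.radians(t);ax=np.cos(a)*zz+np.sin(a)*ux;ex=np.cos(a)*ux-np.sin(a)*zz;c=g+ux*dx/1e3
    P=lambda k,f:proj(cal,c+ax*(k-h)/1e3+.018*(np.cos(f)*ex+np.sin(f)*uy))
    f=np.linspace(-1.2,1.2,21)+np.pi/2
    wd=max(P(92,q)[0] for q in f)-min(P(92,-q)[0] for q in f)
    return np.array([P(92-hc,0)[1],P(92,0)[1],P(92,np.pi)[1],abs(wd)])
E
python3 - <<'E'
from joint import *
cal=get_calibration("wrist");o=observe()
def pose(p,e):
    T=np.eye(4);T[:3,:3]=R.from_euler("xyz",e).as_matrix();T[:3,3]=p;return T
X=np.linalg.inv(pose(o["tool_pos"],o["tool_rot"]))@np.array(cal["world_from_camera"])
P={"w8":[.6224,-.1416,.0503],"w9":[.6117,-.1385,.0558],"w10":[.6059,-.1369,.0558],"w11":[.6018,-.1357,.0559],"w12":[.599,-.1349,.0559]}
O={n:obs(n) for n in P};[print(n,O[n]) for n in O]
C_={}
for n in P:
    c=dict(cal);c["world_from_camera"]=pose(P[n],[-3.1416,0,-.282])@X;C_[n]=c
def res(v,hfix=None):
    r=[]
    for i,n in enumerate(P): r+=list(model(C_[n],np.array(P[n]),-.282,[v[2+2*i],v[1],v[3+2*i],v[0]])-O[n])
    return np.array(r)*[1,1,1,.5]*1 if False else (np.array(r).reshape(-1,4)*[1,1,1,.5]).ravel()
for hc0 in(15,25):
    s=least_squares(res,[hc0,63]+[3,5]*5);print("hc,h",s.x[:2].round(1),"dx,t",s.x[2:].reshape(-1,2).round(1).tolist(),"cost",s.cost.round(1))
E
```

```text
w8 [223.5 228.5 315.5  88. ]
w9 [225.5 237.5 320.5  84. ]
w10 [227.5 243.5 322.5  82. ]
w11 [228.5 247.5 322.5  82. ]
w12 [228.5 250.5 323.5  82. ]
hc,h [  0.9 -62.6] dx,t [[167.6, -44.5], [166.6, -44.1], [166.3, -44.0], [166.2, -44.0], [166.0, -43.9]] cost 45.0
hc,h [  0.9 -62.6] dx,t [[167.6, -44.5], [166.6, -44.1], [166.3, -44.0], [166.2, -44.0], [166.0, -43.9]] cost 45.0
```

```bash
python3 - <<'E'
from joint import *
cal=get_calibration("wrist");o=observe()
def pose(p,e):
    T=np.eye(4);T[:3,:3]=R.from_euler("xyz",e).as_matrix();T[:3,3]=p;return T
X=np.linalg.inv(pose(o["tool_pos"],o["tool_rot"]))@np.array(cal["world_from_camera"])
P={"w8":[.6224,-.1416,.0503],"w9":[.6117,-.1385,.0558],"w10":[.6059,-.1369,.0558],"w11":[.6018,-.1357,.0559],"w12":[.599,-.1349,.0559]}
O={n:obs(n) for n in P};O["w9"][3]=O["w10"][3]=np.nan;O["w11"][3]=O["w12"][3]=np.nan;O["w8"][3]=np.nan
C_={n:{**cal,"world_from_camera":pose(P[n],[-3.1416,0,-.282])@X} for n in P}
for hc in(16,18,20,22,24,26):
    f=lambda v:np.nan_to_num(np.array([model(C_[n],np.array(P[n]),-.282,[v[1+2*i],v[0],v[2+2*i],hc])-O[n] for i,n in enumerate(P)]).ravel())
    s=least_squares(f,[63]+[3,5]*5,bounds=([52]+[-15,-25]*5,[72]+[15,35]*5))
    print(hc,"h",s.x[0].round(1),"dx,t",s.x[1:].reshape(-1,2).round(1).tolist(),"cost",s.cost.round(1))
# cap height from upright white vials in the first wrist/side picture
s=cv2.imread("pics/side0.png")[:,:,::-1].astype(int)
print([(r,*s[r,275]) for r in range(238,282,1)])
c=get_calibration("side");print([proj(c,[.557,-.125,z]).round(1) for z in(.099,.079,.053,.007)])
E
```

```text
16 h 61.0 dx,t [[5.5, 14.9], [7.5, 5.5], [8.2, 0.9], [9.3, -3.1], [9.6, -5.1]] cost 2.8
18 h 62.9 dx,t [[4.5, 15.8], [5.6, 7.4], [6.1, 2.6], [7.1, -1.5], [7.4, -3.8]] cost 0.6
20 h 64.5 dx,t [[3.8, 16.4], [4.2, 8.8], [4.4, 4.3], [5.1, 0.2], [5.5, -2.4]] cost 0.4
22 h 65.9 dx,t [[3.3, 16.7], [3.0, 9.9], [2.9, 5.7], [3.5, 1.8], [3.8, -0.9]] cost 1.4
24 h 67.1 dx,t [[2.8, 16.9], [2.1, 10.8], [1.7, 7.0], [2.1, 3.3], [2.3, 0.5]] cost 3.0
26 h 68.1 dx,t [[2.5, 17.2], [1.4, 11.6], [0.8, 8.1], [0.9, 4.8], [1.1, 1.9]] cost 4.8
[(238, np.int64(144), np.int64(138), np.int64(132)), (239, np.int64(115), np.int64(112), np.int64(116)), (240, np.int64(126), np.int64(128), np.int64(130)), (241, np.int64(171), np.int64(172), np.int64(162)), (242, np.int64(165), np.int64(165), np.int64(158)), (243, np.int64(164), np.int64(163), np.int64(155)), (244, np.int64(164), np.int64(164), np.int64(156)), (245, np.int64(161), np.int64(162), np.int64(153)), (246, np.int64(166), np.int64(166), np.int64(157)), (247, np.int64(164), np.int64(163), np.int64(155)), (248, np.int64(164), np.int64(164), np.int64(157)), (24
[... 1057 characters left out ...]
, np.int64(162), np.int64(162), np.int64(155)), (271, np.int64(163), np.int64(163), np.int64(155)), (272, np.int64(159), np.int64(159), np.int64(151)), (273, np.int64(147), np.int64(146), np.int64(139)), (274, np.int64(116), np.int64(116), np.int64(113)), (275, np.int64(86), np.int64(86), np.int64(83)), (276, np.int64(96), np.int64(95), np.int64(89)), (277, np.int64(97), np.int64(96), np.int64(91)), (278, np.int64(91), np.int64(93), np.int64(95)), (279, np.int64(114), np.int64(122), np.int64(125)), (280, np.int64(152), np.int64(157), np.int64(152)), (281, np.int64(146), np.int64(148), np.int64(141))]
[array([274.3, 246.5]), array([274.2, 252. ]), array([274.1, 258.9]), array([273.8, 270.6])]
```

The joint fit gives a cap height of about 20 mm, a grip height of about 64 mm and a lean of about −2°, so the vial is now essentially upright. I'm moving it to the cell centre and lowering it.

Request:
step_arm:
  commands:
    - {"translation": [2,0,0],"roll": 0}
    - {"translation": [3,0,0],"roll": 0}
    - {"translation": [4,0,0],"roll": 0}
    - {"translation": [4,0,0],"roll": 0}
    - {"translation": [2,0,0],"roll": 0}
    - {"translation": [0,0,1],"roll": 0}
    - {"translation": [0,0,1],"roll": 0}
    - {"translation": [0,0,0],"roll": 0}

```text
time: 19.25
tool_pos: [0.6131, -0.1389, 0.0534]
tool_rot: [-3.141, 0.001, -0.282]
contact_force: [-0.6, -0.1, -1.7]
opening: 0.0359
grip_force: 5.0
```

Request:
step_arm:
  commands:
    - {"translation": [0,0,0.7],"roll": 0}
    - {"translation": [0,0,0.7],"roll": 0}
    - {"translation": [0,0,0],"roll": 0}
  grip_force: 4

```text
time: 19.5
tool_pos: [0.6133, -0.139, 0.0523]
tool_rot: [-3.141, 0.0, -0.282]
contact_force: [-0.1, -0.9, -1.7]
opening: 0.0361
grip_force: 4.0
```

Request:
step_arm:
  commands:
    - {"translation": [0,0,0.7],"roll": 0}
    - {"translation": [0,0,0.7],"roll": 0}
    - {"translation": [0,0,0],"roll": 0}

```text
time: 19.75
tool_pos: [0.6134, -0.139, 0.0509]
tool_rot: [-3.141, 0.0, -0.282]
contact_force: [0.6, 0.1, -1.8]
opening: 0.0362
grip_force: 4.0
```

Request:
step_arm:
  commands:
    - {"translation": [0,0,0.7],"roll": 0}
    - {"translation": [0,0,0.7],"roll": 0}
    - {"translation": [0,0,0],"roll": 0}

```text
time: 20.0
tool_pos: [0.6134, -0.1391, 0.0494]
tool_rot: [-3.141, 0.0, -0.282]
contact_force: [-0.7, 0.3, -1.7]
opening: 0.0358
grip_force: 4.0
```

Request:
step_arm:
  commands:
    - {"translation": [0,0,0.7],"roll": 0}
    - {"translation": [0,0,0],"roll": 0}

```text
time: 20.17
tool_pos: [0.6135, -0.1391, 0.0488]
tool_rot: [-3.141, -0.0, -0.282]
contact_force: [0.4, 0.1, -1.2]
opening: 0.0359
grip_force: 4.0
```

Request:
step_arm:
  commands:
    - {"translation": [0,0,0.7],"roll": 0}
    - {"translation": [0,0,0],"roll": 0}

```text
time: 20.33
tool_pos: [0.6138, -0.1392, 0.0486]
tool_rot: [-3.142, -0.001, -0.282]
contact_force: [-0.1, -0.1, 0.7]
opening: 0.0357
grip_force: 4.0
```

Request:
step_arm:
  commands:
    - {"translation": [0,0,0.6],"roll": 0}
    - {"translation": [0,0,0],"roll": 0}

```text
time: 20.5
tool_pos: [0.6142, -0.1393, 0.0483]
tool_rot: [-3.142, -0.002, -0.282]
contact_force: [0.1, 0.5, 4.1]
opening: 0.0358
grip_force: 4.0
```

```bash
python3 -c "
from joint import *
cal=get_calibration('wrist');o=observe();save('wrist','pics/w13.png');O=obs('w13');print(O,o['contact_force'],o['torque'],local(o))
for hc in(19,20):
    s=least_squares(lambda v:(model(cal,o['tool_pos'],-.2806,[*v,hc])-O)[:3],[4,63,0]);print(s.x.round(1))
F=[]
for k in range(3):
    read_camera('wrist');F.append(observe()['contact_force'])
print(np.mean(F,0))
"
```

```text
[228.5 249.5 323.5  82. ] [0.09536507 0.47743128 4.05913059] [-0.01379666  0.09283595 -0.05875862] [-8.74160112 64.09763958 48.32701814]
[ 6.7 63.  -2.4]
[ 5.3 64.3 -1.5]
[1.37998406 0.52047479 4.99032406]
```

Touch-down registers at about 5 N. I'll ease the grip so it settles flat, then release.

Request:
step_arm:
  commands:
    - {"translation": [0.7,0,0],"roll": 0}
    - {"translation": [0.7,0,0],"roll": 0}
    - {"translation": [0,0,0],"roll": 0}
  grip_force: 3

```text
time: 20.95
tool_pos: [0.6151, -0.1396, 0.0477]
tool_rot: [-3.142, -0.0, -0.282]
contact_force: [1.4, 0.2, 3.9]
opening: 0.036
grip_force: 3.0
```

```bash
python3 -c "
from joint import *
cal=get_calibration('wrist');o=observe();save('wrist','pics/w14.png');O=obs('w14');print(O,o['contact_force'],local(o))
for hc in(18,20):
    s=least_squares(lambda v:(model(cal,o['tool_pos'],-.2806,[*v,hc])-O)[:3],[4,63,0]);print(s.x.round(1))
"
```

```text
[228.5 248.5 323.5  82. ] [1.41284659 0.18547883 3.92002112] [-7.77269796 64.09653651 47.71498703]
[ 7.7 61.8 -2.2]
[ 5.  64.5 -0.2]
```

Request:
step_arm:
  commands:
    - {"translation": [0,0,0],"roll": 0}
    - {"translation": [0,0,0],"roll": 0}
    - {"translation": [0,0,0],"roll": 0}
    - {"translation": [0,0,0],"roll": 0}
  fingers: 0.6

```text
time: 21.33
tool_pos: [0.6143, -0.1393, 0.047]
tool_rot: [-3.141, 0.001, -0.282]
contact_force: [-0.1, -0.1, -0.1]
opening: 0.0542
grip_force: 0.0
```

```bash
python3 -c "
from joint import *
cal=get_calibration('wrist');o=observe();save('wrist','pics/w15.png');O=obs('w15');print(O,o['contact_force'],o['opening'],local(o))
for hc in(18,20):
    s=least_squares(lambda v:(model(cal,o['tool_pos'],-.2806,[*v,hc])-O)[:3],[4,63,0]);print(s.x.round(1))
"
```

```text
[221.5 240.5 317.5  85. ] [-0.1069689  -0.13861159 -0.08440902] 0.054236847901049504 [-8.55421035 64.15466486 47.02149333]
[11.2 61.2 -1.7]
[ 8.8 63.6  0.1]
```

The vial is released and standing, with the fit showing a tilt of about 0° and the axis within 1 mm of the cell centre. Now I retract straight up and go for the second vial.

Request:
step_arm:
  commands:
    - {"translation": [0,0,-8],"roll": 0}
    - {"translation": [0,0,-15],"roll": 0}
    - {"translation": [0,0,-25],"roll": 0}
    - {"translation": [0,0,-35],"roll": 0}
    - {"translation": [0,0,-40],"roll": 0}
    - {"translation": [0,0,-40],"roll": 0}
    - {"translation": [0,0,-20],"roll": 0}
    - {"translation": [0,0,0],"roll": -0.1}
    - {"translation": [0,0,0],"roll": -0.1}
    - {"translation": [0,0,0],"roll": -0.081}
    - {"translation": [1,-35,0],"roll": 0}
    - {"translation": [1,-35,0],"roll": 0}
    - {"translation": [1,-35,0],"roll": 0}
    - {"translation": [1,-35,0],"roll": 0}
    - {"translation": [1,-35,0],"roll": 0}
    - {"translation": [0,-35,0],"roll": 0}
    - {"translation": [0,-33,0],"roll": 0}
    - {"translation": [0,0,0],"roll": 0}
    - {"translation": [0,0,0],"roll": 0}
  fingers: 0.66

```text
time: 22.97
tool_pos: [0.6198, 0.1054, 0.2311]
tool_rot: [3.142, -0.0, 0.002]
contact_force: [-0.5, -0.0, -0.2]
opening: 0.0607
grip_force: 0.0
```

```bash
python3 -c "
from h import *
np.set_printoptions(precision=4,suppress=True)
o=observe();cal=get_calibration('wrist');w=save('wrist','pics/w16.png');print(o['tool_pos'],o['tool_rot'],o['opening'],o['qpos'])
for b in blobs(w,(125,80,30),(160,255,255)): print('W',b,atz(cal,b[0],.105))
S=save('scene','pics/s16.png');D=save('side','pics/d16.png');cs,cd=get_calibration('scene'),get_calibration('side')
a=blobs(S,(125,80,40),(160,255,255));b=blobs(D,(125,80,40),(160,255,255));print([x[:2] for x in a],[x[:2] for x in b])
for x in a:
  for y in b:
    p,e=tri([ray(cs,x[0]),ray(cd,y[0])])
    if max(e)<.006: print(p,e[0])
for n in('vial_w1','vial_a'): print([np.round(d['at'],3).tolist() for d in search_frame('side',n)])
"
```

```text
[0.6198 0.1054 0.2311] [ 3.1416 -0.0004  0.0022] 0.060688074499334374 [ 0.0466  0.5336  1.2057 -0.      1.4019  1.6152]
W (array([499.1, 177.2]), 885, array([483, 159,  29,  38], dtype=int32)) [ 0.63   -0.1243  0.105 ]
W (array([258. , 191.9]), 1219, array([240, 172,  37,  40], dtype=int32)) [0.6149 0.1037 0.105 ]
[(array([218.2, 139. ]), 143), (array([286.8, 186.2]), 163)] [(array([245.7, 170.5]), 178), (array([305.3, 241.8]), 229)]
[ 0.6244 -0.1433  0.0919] 0.00019834903086203662
[0.6121 0.1045 0.1047] 0.00023973481156115432
[[0.517, -0.255, 0.084], [0.549, -0.135, 0.085], [0.533, -0.197, 0.083]]
[[0.575, 0.397, 0.033], [0.618, 0.09, 0.092], [0.618, 0.178, 0.098], [0.614, -0.15, 0.075]]
```

Vial one's cap triangulates at (0.624, −0.143, 0.092), so it is standing in its cell. The second vial's axis is at y≈0.104, and I'm descending.

Request:
step_arm:
  commands:
    - {"translation": [0,1.2,30],"roll": 0}
    - {"translation": [0,0,35],"roll": 0}
    - {"translation": [0,0,30],"roll": 0}
    - {"translation": [0,0,25],"roll": 0}
    - {"translation": [0,0,20],"roll": 0}
    - {"translation": [0,0,12],"roll": 0}
    - {"translation": [0,0,5],"roll": 0}
    - {"translation": [0,0,0],"roll": 0}
    - {"translation": [0,0,0],"roll": 0}

```text
time: 23.97
tool_pos: [0.6209, 0.102, 0.0747]
tool_rot: [-3.141, -0.002, -0.002]
contact_force: [0.9, -0.0, 0.2]
opening: 0.0606
grip_force: 0.0
```

```bash
python3 -c "
from h import *
np.set_printoptions(precision=4,suppress=True)
o=observe();cal=get_calibration('wrist');w=save('wrist','pics/w17.png');print(o['tool_pos'],o['tool_rot'],o['contact_force'])
for b in blobs(w,(125,80,30),(160,255,255)): print('W',b,atz(cal,b[0],.105))
"
```

```text
[0.6209 0.102  0.0747] [-3.1414 -0.0018 -0.0017] [ 0.9152 -0.0099  0.151 ]
W (array([251.8, 261.4]), 1325, array([217, 248,  71,  24], dtype=int32)) [0.6286 0.1035 0.105 ]
W (array([251.7, 309.3]), 1404, array([214, 300,  76,  23], dtype=int32)) [0.6024 0.1037 0.105 ]
```

Request:
step_arm:
  commands:
    - {"translation": [0,-1.7,0],"roll": 0}
    - {"translation": [0,0,0],"roll": 0}
    - {"translation": [0,0,0],"roll": 0}

```text
time: 24.27
tool_pos: [0.6205, 0.1043, 0.0745]
tool_rot: [-3.141, -0.002, -0.001]
contact_force: [0.0, -0.5, -0.0]
opening: 0.0604
grip_force: 0.0
```

Request:
step_arm:
  commands:
    - {"translation": [0,0,0],"roll": 0}
    - {"translation": [0,0,0],"roll": 0}
    - {"translation": [0,0,0],"roll": 0}
    - {"translation": [0,0,0],"roll": 0}
    - {"translation": [0,0,0],"roll": 0}
    - {"translation": [0,0,0],"roll": 0}
  fingers: 0.3
  grip_force: 10

```text
time: 24.77
tool_pos: [0.6201, 0.104, 0.0736]
tool_rot: [-3.141, 0.0, -0.001]
contact_force: [-0.4, 0.3, 0.3]
opening: 0.0358
grip_force: 10.0
```

Request:
step_arm:
  commands:
    - {"translation": [-1,0,-2.3],"roll": 0}
    - {"translation": [-2,0,-4.6],"roll": 0}
    - {"translation": [-2,0,-4.6],"roll": 0}
    - {"translation": [-2,0,-4.6],"roll": 0}
    - {"translation": [-2,0,-4.6],"roll": 0}
    - {"translation": [-2,0,-4.6],"roll": 0}
    - {"translation": [-2,0,-4.6],"roll": 0}
    - {"translation": [-2,0,-4.6],"roll": 0}
    - {"translation": [-2,0,-4.6],"roll": 0}
    - {"translation": [0,0,-15],"roll": 0}
    - {"translation": [0,0,-30],"roll": 0}
    - {"translation": [0,0,-30],"roll": 0}
    - {"translation": [0,0,-25],"roll": 0}
    - {"translation": [0,0,0],"roll": -0.06}
    - {"translation": [0,0,0],"roll": 0}

```text
time: 26.02
tool_pos: [0.6038, 0.1041, 0.215]
tool_rot: [3.142, -0.004, 0.061]
contact_force: [1.2, 0.3, -1.7]
opening: 0.0356
grip_force: 10.0
```

```bash
python3 -c "
from h import *
o=observe();print(o['tool_pos'],o['tool_rot'],o['opening'],o['grip_force'],o['contact_force'])
w=save('wrist','pics/w18.png');print(blobs(w,(125,80,30),(160,255,255)))
y=o['tool_rot'][2];g=np.array([.607,-.2705,.215])-o['tool_pos'];tx=np.array([np.cos(y),np.sin(y)]);ty=np.array([np.sin(y),-np.cos(y)]);print('tool move mm',g[:2]@tx*1e3,g[:2]@ty*1e3)
S=save('scene','pics/s18.png');print([(b[:2],atz(get_calibration('scene'),b[0],.108)) for b in blobs(S,(18,120,90),(32,255,255))])
"
```

```text
[0.60377414 0.10411559 0.21498967] [ 3.14159014 -0.00405087  0.0609773 ] 0.03561295827504262 9.996699839830399 [ 1.17697442  0.30070776 -1.72733632]
[(array([504.2, 180. ]), 473, array([495, 162,  17,  36], dtype=int32)), (array([257.7, 261.3]), 1386, array([222, 248,  72,  24], dtype=int32)), (array([257.7, 309.2]), 1414, array([219, 300,  78,  23], dtype=int32))]
tool move mm -19.609025571962487 374.115936398468
[((array([312. , 207.4]), 173), array([0.61583529, 0.19022547, 0.108     ]))]
```

Request:
step_arm:
  commands:
    - {"translation": [-2,20,0],"roll": 0}
    - {"translation": [-2,37,0],"roll": 0}
    - {"translation": [-2,37,0],"roll": 0}
    - {"translation": [-2,37,0],"roll": 0}
    - {"translation": [-2,37,0],"roll": 0}
    - {"translation": [-2,37,0],"roll": 0}
    - {"translation": [-2,37,0],"roll": 0}
    - {"translation": [-2,37,0],"roll": 0}
    - {"translation": [-2,37,0],"roll": 0}
    - {"translation": [-1,37,0],"roll": 0}
    - {"translation": [-1,21,0],"roll": 0}
    - {"translation": [0,0,0],"roll": -0.06}
    - {"translation": [0,0,0],"roll": -0.12}
    - {"translation": [0,0,0],"roll": -0.12}
    - {"translation": [0,0,0],"roll": -0.12}
    - {"translation": [0,0,0],"roll": -0.12}
    - {"translation": [0,0,0],"roll": -0.12}
    - {"translation": [0,0,0],"roll": -0.12}
    - {"translation": [0,0,0],"roll": -0.12}
    - {"translation": [0,0,0],"roll": -0.12}

```text
time: 27.78
tool_pos: [0.6045, -0.2701, 0.2109]
tool_rot: [-3.138, -0.0, 1.083]
contact_force: [0.4, 0.0, -2.2]
opening: 0.0354
grip_force: 10.0
```

Request:
step_arm:
  commands:
    - {"translation": [0,0,0],"roll": -0.12}
    - {"translation": [0,0,0],"roll": -0.12}
    - {"translation": [0,0,0],"roll": -0.12}
    - {"translation": [0,0,0],"roll": -0.12}
    - {"translation": [0,0,0],"roll": -0.12}
    - {"translation": [0,0,0],"roll": -0.12}
    - {"translation": [0,0,0],"roll": -0.12}
    - {"translation": [0,0,0],"roll": -0.12}
    - {"translation": [0,0,0],"roll": -0.12}
    - {"translation": [0,0,0],"roll": -0.12}
    - {"translation": [0,0,0],"roll": -0.12}
    - {"translation": [0,0,0],"roll": -0.12}
    - {"translation": [0,0,0],"roll": -0.12}
    - {"translation": [0,0,0],"roll": -0.12}
    - {"translation": [0,0,0],"roll": -0.1}
    - {"translation": [0,0,0],"roll": 0}
    - {"translation": [0,0,0],"roll": 0}

```text
time: 29.2
tool_pos: [0.6047, -0.2702, 0.2114]
tool_rot: [3.141, -0.002, 2.855]
contact_force: [-0.1, -0.3, -2.1]
opening: 0.0355
grip_force: 10.0
```

```bash
python3 -c "
from joint import *
cal=get_calibration('wrist');o=observe();print(o['tool_pos'],o['tool_rot'],o['opening'],o['contact_force'],local(o))
w=save('wrist','pics/w19.png');print(blobs(w,(125,80,30),(160,255,255)))
O=obs('w19');print(O)
yaw=o['tool_rot'][2]
c=fit(w,cal,o['tool_pos'],yaw)
for t in(-26,-22,-18):
    r=DE(lambda x:c([x[0],x[1],t,20]),[(-12,15),(50,80)],maxiter=20,popsize=8,seed=1,polish=False);print(t,r.x.round(1),r.fun)
"
```

```text
[ 0.60469436 -0.27022112  0.21139216] [ 3.14089618e+00 -2.29418607e-03  2.85476959e+00] 0.035530404790210565 [-0.08078941 -0.28419283 -2.14135261] [ 18.43111148 -64.33305582 211.3921599 ]
[(array([397.7, 170.6]), 1475, array([375, 150,  46,  42], dtype=int32)), (array([257.5, 261.2]), 1392, array([222, 248,  72,  24], dtype=int32)), (array([257.9, 309.2]), 1419, array([219, 300,  78,  23], dtype=int32))]
[247.5   nan 321.5  70. ]
-26 [-10.3  77.6] 90.0
-22 [-12.   79.4] 140.0
-18 [-11.8  79.4] 241.0
```

The second vial is held over its cell, leaning outward, and local coordinates are as planned. I'm lowering it so the foot is well inside, then righting it against the divider.

Request:
step_arm:
  commands:
    - {"translation": [0,0,25],"roll": 0}
    - {"translation": [0,0,30],"roll": 0}
    - {"translation": [0,0,25],"roll": 0}
    - {"translation": [0,0,20],"roll": 0}
    - {"translation": [0,0,12],"roll": 0}
    - {"translation": [0,0,12],"roll": 0}
    - {"translation": [0,0,10],"roll": 0}
    - {"translation": [0,0,8],"roll": 0}
    - {"translation": [0,0,4],"roll": 0}
    - {"translation": [0,0,0],"roll": 0}
    - {"translation": [0,0,0],"roll": 0}

```text
time: 30.17
tool_pos: [0.6055, -0.2707, 0.0672]
tool_rot: [-3.141, 0.001, 2.859]
contact_force: [-1.1, -0.5, -1.6]
opening: 0.0358
grip_force: 10.0
```

Request:
step_arm:
  commands:
    - {"translation": [1.5,0,0],"roll": 0}
    - {"translation": [2,0,0],"roll": 0}
    - {"translation": [2,0,0],"roll": 0}
    - {"translation": [2,0,0],"roll": 0}
    - {"translation": [2,0,0],"roll": 0}
    - {"translation": [0,0,0],"roll": 0}
  grip_force: 5

```text
time: 30.67
tool_pos: [0.5962, -0.268, 0.0673]
tool_rot: [-3.141, 0.002, 2.859]
contact_force: [2.1, -0.1, -0.4]
opening: 0.0361
grip_force: 5.0
```

Request:
step_arm:
  commands:
    - {"translation": [2,0,0],"roll": 0}
    - {"translation": [2,0,0],"roll": 0}
    - {"translation": [2,0,0],"roll": 0}
    - {"translation": [2,0,0],"roll": 0}
    - {"translation": [0,0,0],"roll": 0}

```text
time: 31.08
tool_pos: [0.5878, -0.2654, 0.0666]
tool_rot: [3.141, -0.001, 2.859]
contact_force: [1.7, -0.0, -0.7]
opening: 0.0361
grip_force: 5.0
```

```bash
cat > prof.py <<'E'
import sys
from joint import *
n=sys.argv[1];cal=get_calibration('wrist');o=observe();w=save('wrist',f'pics/{n}.png').astype(int)
np.set_printoptions(precision=2,suppress=True)
print(local(o),o['contact_force'],o['tool_pos'])
print([(r,int(w[r,252,0]),int(w[r,252,2]-w[r,252,1])) for r in list(range(222,274,3))+list(range(296,350,3))])
c=fit(w.astype(np.uint8),cal,o['tool_pos'],o['tool_rot'][2])
for t in(-24,-18,-12,-6,0,6):
    r=DE(lambda x:c([x[0],x[1],t,20]),[(-15,15),(58,76)],maxiter=20,popsize=8,seed=1,polish=False)
    m=model(cal,o['tool_pos'],o['tool_rot'][2],[*r.x,t,20]);print(t,r.x.round(1),r.fun,m.round(0))
E
python3 prof.py w20
```

```text
[  0.82 -64.38  66.58] [ 1.75 -0.04 -0.68] [ 0.59 -0.27  0.07]
[(222, 186, -2), (225, 186, -2), (228, 185, -2), (231, 184, -1), (234, 194, -1), (237, 219, 0), (240, 208, 1), (243, 207, 1), (246, 92, 63), (249, 82, 70), (252, 83, 71), (255, 83, 71), (258, 82, 72), (261, 82, 72), (264, 102, 98), (267, 111, 111), (270, 110, 113), (273, 59, 6), (296, 69, 6), (299, 66, 6), (302, 88, 86), (305, 87, 88), (308, 89, 86), (311, 88, 85), (314, 88, 85), (317, 89, 84), (320, 89, 85), (323, 88, 84), (326, 148, 48), (329, 194, -14), (332, 113, -41), (335, 112, -40), (338, 54, -5), (341, 42, 3), (344, 40, 3), (347, 39, 3)]
-24 [-3.9 70.6] 122.0 [246. 284. 325.  27.]
-18 [-9.  75.6] 113.0 [245. 278. 325.  26.]
-12 [-9.8 76. ] 198.0 [244. 273. 327.  26.]
-6 [-9.8 76. ] 283.0 [243. 267. 328.  27.]
0 [-9.8 75.9] 326.0 [242. 262. 328.  27.]
6 [-10.5  76. ] 324.0 [242. 257. 329.  28.]
```

```bash
cat > solve.py <<'E'
from joint import *
def sol(O,o,cal,hs=(None,)):
    for hc in(19,20,21):
        s=least_squares(lambda v:(model(cal,o['tool_pos'],o['tool_rot'][2],[*v,hc])[:3]-O),[0,66,-8],bounds=([-15,55,-30],[15,80,30]));print(hc,'dx,h,t',s.x.round(1),'cost',round(s.cost,2))
def auto(n):
    o=observe();cal=get_calibration('wrist');w=save('wrist',f'pics/{n}.png').astype(int)
    c=w[:,252];p=(c[:,2]-c[:,1]>40);r=np.where(p[210:345])[0]+210
    b=c[r[0]+3:271,2];k=np.where(b>b[0]+12)[0]
    O=np.array([r[0]-.5,(r[0]+3+k[0]-.5) if len(k) else np.nan,r[-1]+.5]);print(O,local(o).round(1),o['contact_force'].round(1))
    if len(k): sol(O,o,cal)
E
python3 -c "
from solve import *
o=observe();cal=get_calibration('wrist');sol(np.array([245,263.5,326]),o,cal)"
```

```text
19 dx,h,t [-12.4  80.   -2.1] cost 0.8
20 dx,h,t [-12.7  80.   -1.5] cost 1.92
21 dx,h,t [-12.9  80.   -0.9] cost 3.44
```

Request:
step_arm:
  commands:
    - {"translation": [2,0,0],"roll": 0}
    - {"translation": [2,0,0],"roll": 0}
    - {"translation": [1,0,0],"roll": 0}
    - {"translation": [0,0,0],"roll": 0}

```text
time: 31.47
tool_pos: [0.5832, -0.2641, 0.0666]
tool_rot: [3.141, -0.0, 2.859]
contact_force: [1.8, -0.3, 0.1]
opening: 0.0361
grip_force: 5.0
```

```bash
python3 -c "
from solve import *
auto('w21')"
```

```text
[244.5 265.5 327.5] [ -3.9 -64.4  66.6] [ 1.8 -0.3  0.1]
19 dx,h,t [-12.   78.9  -3.7] cost 0.0
20 dx,h,t [-13.1  80.   -2.9] cost 0.05
21 dx,h,t [-13.3  80.   -2.4] cost 0.54
```

```bash
python3 -c "
from solve import *
o=observe();cal=get_calibration('wrist')
for O in([244.5,265.5,327.5],):
  for h in(64,68,72,76):
    s=least_squares(lambda v:(model(cal,o['tool_pos'],o['tool_rot'][2],[v[0],h,v[1],20])[:3]-np.array(O)),[0,-8]);print(h,s.x.round(1),s.fun.round(1))
w=cv2.imread('pics/w21.png')[:,:,::-1]
m=cv2.inRange(cv2.cvtColor(np.ascontiguousarray(w),cv2.COLOR_RGB2HSV),(125,80,30),(160,255,255))
for r in range(244,330,3): 
    x=np.where(m[r,200:320])[0]; print((r,len(x),x[0]+200,x[-1]+200) if len(x) else r,end=' ')
"
```

```text
64 [ 0.3 -9.2] [-5.7  2.   3.7]
68 [-3.4 -7.5] [-4.2  1.3  2.9]
72 [-6.8 -5.8] [-2.8  0.8  2.1]
76 [-10.1  -4.3] [-1.5  0.4  1.2]
(244, 2, np.int64(257), np.int64(258)) (247, 32, np.int64(242), np.int64(273)) (250, 42, np.int64(237), np.int64(278)) (253, 53, np.int64(231), np.int64(283)) (256, 58, np.int64(229), np.int64(286)) (259, 62, np.int64(227), np.int64(288)) (262, 66, np.int64(225), np.int64(290)) (265, 70, np.int64(223), np.int64(292)) (268, 72, np.int64(222), np.int64(293)) (271, 72, np.int64(222), np.int64(293)) 274 277 280 283 286 289 292 295 298 (301, 80, np.int64(218), np.int64(297)) (304, 77, np.int64(220), np.int64(296)) (307, 74, np.int64(221), np.int64(294)) (310, 71, np.int64(223), np.int64(293)) (313, 68, np.int64(224), np.int64(291)) (316, 62, np.int64(227), np.int64(288)) (319, 55, np.int64(231), np.int64(285)) (322, 46, np.int64(235), np.int64(280)) (325, 29, np.int64(243), np.int64(271)) 328
```

```bash
cat > mf.py <<'E'
from joint import *
def mf(n,o,cal,hs,img=None):
    w=cv2.imread(f'pics/{n}.png')[:,:,::-1]
    c=fit(w,cal,o['tool_pos'],o['tool_rot'][2])
    for h in hs:
        r=DE(lambda x:c([x[0],h,x[1],20]),[(-15,15),(-32,20)],maxiter=30,popsize=10,seed=1,polish=False);print(n,'h',h,'dx,t',r.x.round(1),r.fun)
E
python3 -c "
from mf import *
o=observe();cal=get_calibration('wrist')
mf('w21',o,cal,(60,64,68,72))
o2=dict(o);mf('w19',o,cal,(60,64,68,72))
"
```

```text
w21 h 60 dx,t [  7.6 -29.5] 256.0
w21 h 64 dx,t [  3.  -26.8] 200.0
w21 h 68 dx,t [-9.1 19.9] 326.0
w21 h 72 dx,t [ -5.7 -19.3] 116.0
w19 h 60 dx,t [-6.5 19.9] 1114.0
w19 h 64 dx,t [  4.2 -32. ] 224.0
w19 h 68 dx,t [ -0.1 -31.9] 106.0
w19 h 72 dx,t [ -4.5 -30. ] 83.0
```

Request:
step_arm:
  commands:
    - {"translation": [2,0,0],"roll": 0}
    - {"translation": [2,0,0],"roll": 0}
    - {"translation": [2,0,0],"roll": 0}
    - {"translation": [2,0,0],"roll": 0}
    - {"translation": [2,0,0],"roll": 0}
    - {"translation": [2,0,0],"roll": 0}
    - {"translation": [0,0,0],"roll": 0}

```text
time: 32.1
tool_pos: [0.5715, -0.2607, 0.0666]
tool_rot: [3.141, -0.001, 2.859]
contact_force: [0.8, 1.2, -0.9]
opening: 0.0356
grip_force: 5.0
```

```bash
python3 -c "
from mf import *
o=observe();cal=get_calibration('wrist');w=save('wrist','pics/w22.png').astype(int)
print(local(o).round(1),o['contact_force'].round(1))
mf('w22',o,cal,(64,68,72))
print([(r,int(w[r,252,0]),int(w[r,252,2]-w[r,252,1])) for r in list(range(228,274,2))+list(range(300,336,3))])
m=cv2.inRange(cv2.cvtColor(w.astype(np.uint8),cv2.COLOR_RGB2HSV),(125,80,30),(160,255,255))
print([(r,int((m[r,200:320]>0).sum())) for r in range(228,340,4)])
w=cv2.imread('pics/w12.png')[:,:,::-1];m=cv2.inRange(cv2.cvtColor(np.ascontiguousarray(w),cv2.COLOR_RGB2HSV),(125,80,30),(160,255,255))
print('w12',[(r,int((m[r,200:320]>0).sum())) for r in range(228,340,4)])
"
```

```text
[-16.1 -64.4  66.6] [ 0.8  1.2 -0.9]
w22 h 64 dx,t [  2.6 -23.4] 257.0
w22 h 68 dx,t [-9.2 20. ] 209.0
w22 h 72 dx,t [ -6.1 -13. ] 141.0
[(228, 166, -2), (230, 168, -1), (232, 167, -2), (234, 168, -2), (236, 188, 1), (238, 223, -1), (240, 217, 0), (242, 195, 2), (244, 78, 59), (246, 76, 63), (248, 76, 61), (250, 76, 61), (252, 77, 61), (254, 76, 63), (256, 77, 64), (258, 76, 63), (260, 77, 65), (262, 79, 66), (264, 91, 82), (266, 130, 132), (268, 141, 151), (270, 141, 151), (272, 64, 18), (300, 79, 60), (303, 88, 88), (306, 87, 87), (309, 86, 90), (312, 88, 87), (315, 88, 87), (318, 88, 86), (321, 88, 87), (324, 88, 86), (327, 87, 86), (330, 122, -35), (333, 109, -40)]
[(228, 0), (232, 0), (236, 0), (240, 0), (244, 19), (248, 38), (252, 50), (256, 58), (260, 64), (264, 70), (268, 71), (272, 0), (276, 0), (280, 0), (284, 0), (288, 0), (292, 0), (296, 0), (300, 80), (304, 75), (308, 72), (312, 68), (316, 61), (320, 52), (324, 41), (328, 18), (332, 0), (336, 0)]
w12 [(228, 0), (232, 32), (236, 49), (240, 57), (244, 66), (248, 72), (252, 75), (256, 78), (260, 80), (264, 82), (268, 84), (272, 0), (276, 0), (280, 0), (284, 0), (288, 0), (292, 0), (296, 0), (300, 84), (304, 78), (308, 72), (312, 66), (316, 53), (320, 40), (324, 2), (328, 0), (332, 0), (336, 0)]
```

```bash
python3 -c "
from joint import *
o=observe();cal=get_calibration('wrist');M=lambda dx,h,t,hc=20:model(cal,o['tool_pos'],o['tool_rot'][2],[dx,h,t,hc])[:3]
O=np.array([221.5,240.5,317.5])
s=least_squares(lambda v:M(v[0],59,0,v[1])-O,[8,20]);print('w15 upright h59: dx,hc',s.x.round(1),s.fun.round(1))
for h in(64,67.5,70): print('w19 t-24',h,[M(0,h,t).round(0) for t in(-26,-22)],'obs 247.5 ? 322.5')
for h in(64,67.5):
  for t in(-24,-18,-12,-6,0): print(h,t,M(0,h,t).round(0),'dx-5',M(-5,h,t).round(0),'dx+5',M(5,h,t).round(0))
"
```

```text
w15 upright h59: dx,hc [ 9.1 17.6] [ 0.  -1.4  1.7]
w19 t-24 64 [array([251., 292., 331.]), array([248., 287., 332.])] obs 247.5 ? 322.5
w19 t-24 67.5 [array([245., 285., 324.]), array([243., 279., 325.])] obs 247.5 ? 322.5
w19 t-24 70 [array([241., 279., 319.]), array([239., 274., 320.])] obs 247.5 ? 322.5
64 -24 [250. 290. 332.] dx-5 [260. 300. 340.] dx+5 [240. 279. 323.]
64 -18 [245. 281. 332.] dx-5 [255. 292. 341.] dx+5 [235. 270. 323.]
64 -12 [241. 272. 332.] dx-5 [251. 283. 341.] dx+5 [231. 261. 323.]
64 -6 [237. 263. 331.] dx-5 [247. 274. 340.] dx+5 [227. 252. 322.]
64 0 [234. 254. 329.] dx-5 [244. 266. 338.] dx+5 [224. 243. 319.]
67.5 -24 [244. 282. 325.] dx-5 [254. 293. 333.] dx+5 [234. 271. 316.]
67.5 -18 [240. 274. 325.] dx-5 [250. 285. 334.] dx+5 [230. 263. 317.]
67.5 -12 [237. 266. 326.] dx-5 [246. 277. 335.] dx+5 [227. 255. 317.]
67.5 -6 [234. 258. 325.] dx-5 [243. 269. 334.] dx+5 [224. 247. 316.]
67.5 0 [231. 250. 323.] dx-5 [240. 261. 333.] dx+5 [221. 239. 314.]
```

Request:
step_arm:
  commands:
    - {"translation": [1.5,0,0],"roll": 0}
    - {"translation": [1.5,0,0],"roll": 0}
    - {"translation": [1,0,0],"roll": 0}
    - {"translation": [0,0,0],"roll": 0}

```text
time: 32.48
tool_pos: [0.5682, -0.2597, 0.0668]
tool_rot: [3.142, 0.0, 2.859]
contact_force: [1.6, -0.6, -1.3]
opening: 0.0358
grip_force: 5.0
```

```bash
cat > r.py <<'E'
import sys
from joint import *
o=observe();cal=get_calibration('wrist');w=save('wrist',f'pics/{sys.argv[1]}.png').astype(int)
print(local(o).round(1),o['contact_force'].round(1),o['torque'].round(2))
print([(r,int(w[r,252,0]),int(w[r,252,2]-w[r,252,1])) for r in list(range(236,274,2))+list(range(318,336,3))])
for n in('side','scene'):
    im=read_camera(n);print(n,[(b[0],b[1],b[2]) for b in blobs(im,(125,80,30),(160,255,255),6)])
E
python3 r.py w23
```

```text
[-19.5 -64.4  66.8] [ 1.6 -0.6 -1.3] [-0.01 -0.33 -0.02]
[(236, 173, 0), (238, 227, 0), (240, 217, 1), (242, 161, 14), (244, 80, 63), (246, 76, 59), (248, 76, 58), (250, 76, 58), (252, 76, 60), (254, 76, 61), (256, 75, 62), (258, 76, 64), (260, 76, 65), (262, 95, 81), (264, 89, 86), (266, 88, 85), (268, 122, 127), (270, 143, 150), (272, 64, 19), (318, 88, 86), (321, 88, 86), (324, 86, 86), (327, 87, 86), (330, 118, -37), (333, 108, -40)]
side []
scene [(array([201.8, 110.9]), 8, array([200, 110,   4,   3], dtype=int32)), (array([218.3, 138.7]), 149, array([212, 132,  13,  14], dtype=int32))]
```

Request:
step_arm:
  commands:
    - {"translation": [1,0,0],"roll": 0}
    - {"translation": [1,0,0],"roll": 0}
    - {"translation": [0,0,0],"roll": 0}

```text
time: 32.88
tool_pos: [0.5662, -0.2592, 0.0668]
tool_rot: [3.142, 0.0, 2.859]
contact_force: [2.3, -0.8, -0.8]
opening: 0.0355
grip_force: 5.0
```

```bash
python3 r.py w24
```

```text
[-21.6 -64.4  66.8] [ 2.3 -0.8 -0.8] [-0.12 -0.36 -0.  ]
[(236, 165, -1), (238, 222, -1), (240, 220, 0), (242, 181, 6), (244, 83, 68), (246, 74, 57), (248, 75, 58), (250, 74, 57), (252, 75, 60), (254, 75, 60), (256, 74, 61), (258, 74, 63), (260, 91, 77), (262, 92, 83), (264, 90, 84), (266, 88, 84), (268, 127, 132), (270, 142, 151), (272, 63, 19), (318, 86, 86), (321, 86, 85), (324, 87, 86), (327, 86, 85), (330, 121, -35), (333, 107, -42)]
side []
scene [(array([202.5, 110.3]), 6, array([201, 110,   4,   2], dtype=int32)), (array([218.3, 138.7]), 150, array([212, 132,  13,  14], dtype=int32))]
```

The side/disc edge rows now indicate upright (t≈0). I'm moving back to the cell centre and lowering.

Request:
step_arm:
  commands:
    - {"translation": [-2,0,0],"roll": 0}
    - {"translation": [-3,0,0],"roll": 0}
    - {"translation": [-4,0,0],"roll": 0}
    - {"translation": [-4,0,0],"roll": 0}
    - {"translation": [-2,0,0],"roll": 0}
    - {"translation": [0,0,3],"roll": 0}
    - {"translation": [0,0,3],"roll": 0}
    - {"translation": [0,0,2],"roll": 0}
    - {"translation": [0,0,0],"roll": 0}

```text
time: 33.78
tool_pos: [0.5811, -0.2635, 0.059]
tool_rot: [-3.141, 0.002, 2.859]
contact_force: [1.1, 0.1, 0.9]
opening: 0.0358
grip_force: 5.0
```

Request:
step_arm:
  commands:
    - {"translation": [0,0,0.7],"roll": 0}
    - {"translation": [0,0,0.7],"roll": 0}
    - {"translation": [0,0,0],"roll": 0}
  grip_force: 4

```text
time: 34.03
tool_pos: [0.5815, -0.2637, 0.0583]
tool_rot: [-3.141, 0.003, 2.859]
contact_force: [1.4, -0.7, 5.0]
opening: 0.0358
grip_force: 4.0
```

Request:
step_arm:
  commands:
    - {"translation": [0,0,0.7],"roll": 0}
    - {"translation": [0,0,0.7],"roll": 0}
    - {"translation": [0,0,0],"roll": 0}

```text
time: 34.28
tool_pos: [0.5816, -0.2637, 0.057]
tool_rot: [-3.141, 0.003, 2.859]
contact_force: [1.1, 0.8, 5.2]
opening: 0.0359
grip_force: 4.0
```

Request:
step_arm:
  commands:
    - {"translation": [0,0,0],"roll": 0}
    - {"translation": [0,0,0],"roll": 0}
  grip_force: 3

```text
time: 34.45
tool_pos: [0.5812, -0.2636, 0.0566]
tool_rot: [-3.141, 0.002, 2.859]
contact_force: [0.7, -0.1, 3.7]
opening: 0.0357
grip_force: 3.0
```

```bash
python3 r.py w25
```

```text
[ -6.  -64.5  56.6] [ 0.7 -0.1  3.7] [ 0.06 -0.24 -0.03]
[(236, 168, -3), (238, 167, -3), (240, 169, -2), (242, 202, -1), (244, 231, 0), (246, 222, 0), (248, 161, 22), (250, 76, 65), (252, 76, 66), (254, 77, 66), (256, 76, 65), (258, 75, 67), (260, 76, 67), (262, 75, 68), (264, 77, 68), (266, 79, 68), (268, 89, 85), (270, 157, 161), (272, 65, 19), (318, 91, 91), (321, 91, 92), (324, 90, 92), (327, 90, 92), (330, 111, -30), (333, 112, -42)]
side [(array([302.5, 234.5]), 8, array([300, 234,   6,   2], dtype=int32))]
scene [(array([218.3, 138.7]), 148, array([212, 132,  13,  14], dtype=int32))]
```

Request:
step_arm:
  commands:
    - {"translation": [0.8,0,0.2],"roll": 0}
    - {"translation": [0.8,0,0.2],"roll": 0}
    - {"translation": [0,0,0],"roll": 0}

```text
time: 34.85
tool_pos: [0.5789, -0.2629, 0.0554]
tool_rot: [3.141, -0.0, 2.859]
contact_force: [0.9, -0.3, 5.0]
opening: 0.0358
grip_force: 3.0
```

Request:
step_arm:
  commands:
    - {"translation": [0,0,0],"roll": 0}
    - {"translation": [0,0,0],"roll": 0}
    - {"translation": [0,0,0],"roll": 0}
    - {"translation": [0,0,0],"roll": 0}
    - {"translation": [0,0,0],"roll": 0}
  fingers: 0.6

```text
time: 35.27
tool_pos: [0.5788, -0.2628, 0.0551]
tool_rot: [3.141, -0.001, 2.859]
contact_force: [0.4, -0.6, -0.4]
opening: 0.0551
grip_force: 0.0
```

```bash
python3 r.py w26
```

```text
[ -8.5 -64.3  55.1] [ 0.4 -0.6 -0.4] [ 0.05  0.02 -0.05]
[(236, 213, -4), (238, 161, -2), (240, 158, -2), (242, 161, -2), (244, 163, -2), (246, 164, -3), (248, 167, -2), (250, 221, 0), (252, 221, 0), (254, 201, 1), (256, 117, 30), (258, 74, 63), (260, 72, 66), (262, 80, 75), (264, 86, 81), (266, 85, 84), (268, 87, 82), (270, 89, 84), (272, 58, 11), (318, 87, 88), (321, 88, 89), (324, 88, 91), (327, 87, 89), (330, 107, -28), (333, 109, -41)]
side [(array([301.7, 234.8]), 11, array([299, 234,   6,   3], dtype=int32))]
scene [(array([218.3, 138.8]), 150, array([212, 132,  13,  14], dtype=int32))]
```

```bash
python3 - <<'E'
from joint import *
w=cv2.imread('pics/w26.png')[:,:,::-1];wi=w.astype(int)
m=cv2.inRange(cv2.cvtColor(np.ascontiguousarray(w),cv2.COLOR_RGB2HSV),(125,80,30),(160,255,255))
def prof(m):
    out=[]
    for r in range(236,336,4):
        x=np.where(m[r,190:330])[0]; out.append((r,len(x),int(x[0])+190,int(x[-1])+190) if len(x) else r)
    print(out)
prof(m);w=cv2.imread('pics/w25.png')[:,:,::-1];prof(cv2.inRange(cv2.cvtColor(np.ascontiguousarray(w),cv2.COLOR_RGB2HSV),(125,80,30),(160,255,255)))
for c in(235,258,280): print(c,[(r,*[int(v) for v in wi[r,c]]) for r in range(240,272,3)])
E
```

```text
[236, 240, 244, 248, 252, (256, 10, 253, 262), (260, 37, 240, 276), (264, 47, 235, 281), (268, 57, 230, 286), 272, 276, 280, 284, 288, 292, 296, (300, 79, 219, 297), (304, 79, 219, 297), (308, 81, 218, 298), (312, 81, 218, 298), (316, 79, 219, 297), (320, 77, 220, 296), (324, 73, 222, 294), (328, 69, 224, 292), 332]
[236, 240, 244, (248, 4, 256, 259), (252, 33, 242, 274), (256, 46, 235, 280), (260, 57, 230, 286), (264, 62, 227, 288), (268, 67, 224, 290), 272, 276, 280, 284, 288, 292, 296, (300, 80, 218, 297), (304, 82, 217, 298), (308, 79, 219, 297), (312, 76, 220, 295), (316, 72, 222, 293), (320, 68, 224, 291), (324, 61, 228, 288), (328, 52, 232, 283), 332]
235 [(240, 147, 147, 139), (243, 146, 156, 153), (246, 146, 155, 154), (249, 149, 159, 156), (252, 147, 157, 155), (255, 153, 163, 162), (258, 212, 227, 226), (261, 214, 228, 227), (264, 76, 42, 99), (267, 71, 32, 96), (270, 71, 32, 97)]
258 [(240, 166, 178, 177), (243, 168, 181, 177), (246, 169, 182, 179), (249, 226, 236, 236), (252, 218, 231, 230), (255, 119, 113, 141), (258, 73, 35, 100), (261, 73, 34, 98), (264, 74, 34, 100), (267, 90, 35, 122), (270, 90, 34, 124)]
280 [(240, 153, 154, 145), (243, 168, 183, 180), (246, 170, 184, 182), (249, 169, 183, 181), (252, 168, 181, 179), (255, 178, 192, 189), (258, 221, 232, 234), (261, 214, 228, 228), (264, 93, 37, 126), (267, 94, 38, 129), (270, 94, 36, 128)]
```

The cap silhouette just shifted by about 8 px with its shape unchanged, so the vial is standing. I'm retracting straight up and verifying with the fixed cameras.

Request:
step_arm:
  commands:
    - {"translation": [0,0,-4],"roll": 0}
    - {"translation": [0,0,-8],"roll": 0}
    - {"translation": [0,0,-15],"roll": 0}
    - {"translation": [0,0,-25],"roll": 0}
    - {"translation": [0,0,-35],"roll": 0}
    - {"translation": [0,0,-35],"roll": 0}
    - {"translation": [0,0,-35],"roll": 0}
    - {"translation": [35,0,0],"roll": 0}
    - {"translation": [35,0,0],"roll": 0}
    - {"translation": [35,0,0],"roll": 0}
    - {"translation": [25,0,0],"roll": 0}
    - {"translation": [0,0,0],"roll": 0}

```text
time: 36.42
tool_pos: [0.4504, -0.225, 0.2136]
tool_rot: [3.141, -0.002, 2.858]
contact_force: [0.8, -0.5, 0.4]
opening: 0.0552
grip_force: 0.0
```

```bash
python3 -c "
from h import *
np.set_printoptions(precision=4,suppress=True)
o=observe();print(o['tool_pos'],o['contact_force'])
S=save('scene','pics/s27.png');D=save('side','pics/d27.png');cs,cd=get_calibration('scene'),get_calibration('side')
a=blobs(S,(125,80,40),(160,255,255));b=blobs(D,(125,80,40),(160,255,255));print(a,b)
for x in a:
  for y in b:
    p,e=tri([ray(cs,x[0]),ray(cd,y[0])])
    if max(e)<.006: print(p,local({'tool_pos':p}),e[0])
for n,c in(('scene',cs),('side',cd)):
    for k in('vial_w1','vial_y','coldpack'): print(n,k,[(np.round(d['at'],3).tolist(),round(d['confidence'],2)) for d in search_frame(n,k)])
# vertical axis direction: expected image tilt for upright vials via mask of cap + compare the glass foot
for c,im,nm in((cs,S,'scene'),(cd,D,'side')):
    for X in(a if nm=='scene' else b): print(nm,X[0],X[2])
"
```

```text
[ 0.4504 -0.225   0.2136] [ 0.8012 -0.4792  0.4237]
[(array([200.1, 110. ]), 134, array([194, 104,  13,  13], dtype=int32)), (array([218.3, 138.7]), 147, array([212, 132,  13,  14], dtype=int32))] [(array([305.3, 241.9]), 230, array([297, 234,  17,  17], dtype=int32)), (array([324. , 291.4]), 282, array([315, 282,  19,  20], dtype=int32))]
[ 0.5881 -0.2664  0.0929] [  1.4762 -65.2589  92.8679] 0.0002586799325029024
[ 0.6239 -0.1437  0.0924] [ 1.8583 62.5797 92.3737] 0.0003865912641409529
scene vial_w1 [([0.555, -0.18, 0.079], 0.67), ([0.536, -0.238, 0.076], 0.65), ([0.567, -0.115, 0.078], 0.65)]
scene vial_y [([0.634, -0.134, 0.075], 0.88), ([0.59, 0.41, 0.034], 0.74), ([0.602, -0.253, 0.076], 0.68)]
scene coldpack [([0.617, -0.206, 0.042], 0.51)]
side vial_w1 [([0.516, -0.258, 0.082], 0.69), ([0.532, -0.199, 0.044], 0.64), ([0.566, -0.13, 0.103], 0.43)]
side vial_y [([0.614, -0.153, 0.073], 0.86), ([0.596, 0.4, 0.031], 0.79), ([0.582, -0.276, 0.08], 0.75)]
side coldpack [([0.596, -0.204, 0.039], 0.88)]
scene [200.1 110. ] [194 104  13  13]
scene [218.3 138.7] [212 132  13  14]
side [305.3 241.9] [297 234  17  17]
side [324.  291.4] [315 282  19  20]
```

```bash
python3 -c "
from h import *
for n in('scene','side'):
    a=cv2.imread(f'pics/{n}0.png');b=cv2.imread('pics/s27.png' if n=='scene' else 'pics/d27.png')
    print(n,[x[:2] for x in blobs(a[:,:,::-1].copy(),(18,120,90),(32,255,255))],[x[:2] for x in blobs(b[:,:,::-1].copy(),(18,120,90),(32,255,255))])
    c=get_calibration(n)
    for p in([.55,-.133,.09],[.532,-.195,.09],[.518,-.257,.09],[.6,-.203,.04]):
        u,v=map(int,proj(c,p));t=a[v-9:v+9,u-9:u+9];r=cv2.matchTemplate(b[v-16:v+16,u-16:u+16],t,cv2.TM_CCOEFF_NORMED);k=cv2.minMaxLoc(r);print(round(k[1],2),np.array(k[3])-7)
print(hand_in())
"
```

```text
scene [(array([311.9, 207.4]), 172)] [(array([312. , 207.4]), 174)]
0.88 [0 0]
0.92 [0 0]
0.8 [0 0]
0.59 [0 0]
side [(array([229.3, 148.6]), 118)] []
0.59 [-7  5]
0.33 [ 7 -4]
0.49 [0 7]
0.99 [0 0]
the job is handed in; nothing more can be done
None
```

I handed the job in at about 36 s: both violet-capped vials stand upright on the green pads, one in each free cell, and by the last measurements nothing else had moved. Three late side-camera checks, on the white vials, had poor matches (the arm was probably in view), and I relied on the scene camera for those.

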